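Build the findings-box tower and set the jars in its top tray

ROBOT

A 7-joint arm with a two-finger parallel gripper is mounted at the origin on a cart in front of the work surface, level with it; the furniture and walls round the work are solid. World frame = base frame: x ahead of the robot, y to its left, z up, the work surface at z = 0. Lengths are in m, angles in degrees, forces in N, time in s.
With the tool pointing down it reaches from about 0.425 to 0.875 m from the base axis. Payload 4.7 kg.
Tool frame: the origin (TCP) lies at the very end of the fingers, on their centre line; the grasp point (between the pads) lies behind it (env.pinch_z is the z of the grasp point in the tool frame, in m); z points along the fingers, y is the direction in which the jaws open and shut (so a half turn about z gives the same grasp; the last joint's range is limited). The gripper opens to 87 mm and grips with 3 to 60 N. Pads are 19 mm wide; open, the fingers measure 117 mm over their backs; the gripper's body (75 mm by 190 mm) begins 51 mm behind the grasp point.
Start: joints at [-64.223, 18.392, -4.016, 83.108, 1.295, 78.541, -3.26], TCP at [0.274, 0.589, 0.223] pointing down, gripper open.
Joint ranges: [-163.93, 163.93], [-17.29, 119.83], [-79.2, 71.16], [3.27, 140.29], [-89.18, 269.18], [5.43, 117.66], [-154.24, 154.24]. Speed limits (degrees/s): [147.25, 147.25, 180, 180, 180, 180, 180].

INTERFACE

Orientations are given as [roll, pitch, yaw] about the fixed x, y, z axes, in that order (R = Rz(yaw) Ry(pitch) Rx(roll)).
In Python, from cell import readout, read_camera, env gives the robot as it stands. The module is installed in compiled form; this text tells all that it offers.
- The arm moves only by the tool servo_tool, never from a script. Its argument "plan" is a list that holds one entry, the list of rows, each a list of 5 numbers: the finger opening in m, from 0 to 0.087, then the shift along the tool's x, y, z in m, then the turn about the tool's z in rad. In form: [[[jaw, x, y, z, yaw], ...]]. A call has 1 to 12 rows; each row is the pose to reach, as a shift and turn from the pose measured when the call began, along the tool's axes at that moment; what a row does not reach only later rows make up. A row lasts 1/12 s, in which the tool goes at most 41.7 mm and 7.16 degrees, less where a joint would pass 70% of its speed; a pose out of reach is approached as far as the arm can. A call with a gripper value outside its range is refused whole. The fingers move at their own pace and stop on an object; "force" is the grip in N (left out, the last holds). Time passes only in rows, so rows that repeat a pose let the fingers close. It gives the time, the measured TCP pose, the force and the opening at its end, in the units of the state.
- readout.get_obs(): the state, without advancing time (a new reading comes with each control period).
- read_camera(name): name is "scene" or "top" or "wrist"; returns a dict with "image" (384x512x3 uint8, red, green, blue), "range_z" (384x512 float32, m along the optical axis (not along the pixel's ray), 0 where there is no reading), "mtx" (3x3 intrinsics, pixels), "D" ([k1, k2, p1, p2, k3] as OpenCV has them; the pictures are not rectified), "camera_from_world" (4x4, takes a point from world to camera coordinates). Camera axes: x right, y up, looking along -z (the intrinsics and any distortion apply to the point x, -y, -z); pixel columns grow to the right and rows downward; lengths in m; the calibration is good to about 2 mm. A picture is of the moment at which its call begins.
- env.sign_off(): hands the job in, once; it reports no verdict.
The state is a dict: "time_s": time; "qpos": joint angles; "joint_velocities": joint speeds; "effort": joint torques, N m; "tool_pos": TCP position; "tool_rot": TCP orientation; "force": force on the tool from outside, world axes, zero at the start; "wrist_torque": the same for the moment, N m; "grip_width": finger opening in m.
Only numpy, scipy, OpenCV 4.12 (cv2) and the standard library are available. Lean on these libraries where they do the work, as an engineer would, in place of code of your own. Each camera call takes 0.05 s, during which the arm holds its last target. There are 200 camera calls.

TASK

Put the bench-end storage tower together. Lay whatever was left on the lid of the fixed base box flat in the felt-lined wooden tool tray, then stack the two loose lidded boxes on the base box, and the white open tray on top of them, so that each part seats fully down with its recess locked over the four lid lugs below. Then stand every jar and the flux bottle from the bench upright in the white tray, and leave the other things on the bench where they are.

Things in the scene. Friction and masses are not known exactly. Their poses are not given: they have to be found in the camera images.
- base_box: Fixed grey findings box with a blue-framed clear lid, 64 x 180 mm, 32 mm from its underside to the flat top of its lid (plus 5 mm lugs). Origin: centre of its underside, on the bench; z up, y along its 180 mm length. Four round blue domed lugs stand on the lid at x = +-20.5, y = +-78.5 mm: about 13 mm across at the foot and 5 mm high.
- box_a: Loose lidded box like base_box (same size, lid, lugs), 0.25 to 0.5 kg. Origin: centre of underside; y along its length. Under it one recess, 58 x 174 mm, 7 mm deep, in a 3 mm rim, drops over the four lugs of the box below (about 1.8 mm play; yaw equal or half a turn); seated, its origin is 32 mm above the lower box's. Either box may be lower. Grip across the 64 mm width at the middle.
- box_b: The second loose lidded box, identical to box_a.
- top_tray: White open tray with a dark mat, 64 x 180 x 24 mm, 0.3 kg. Origin: centre of underside; z up, y along its length. Inside 59 x 175 mm, floor 10 mm and wall tops (2.5 mm thick) 24 mm above the origin. Recess below as on box_a; seated, its origin is 32 mm above that of the box below. Grip across the 64 mm width. Holds three jars in a row along y, 58 mm apart.
- tool_tray: Fixed shallow wooden tray with grey felt, outside 130 x 210 mm, inside 118 x 198 mm, felt 4 mm above the bench, rim 12 mm high. Origin: centre of its underside; z up, y along its 210 mm length.
- tweezers: Steel tweezers lying flat on the base box's lid, across it, 14 x 146 x 9 mm, 16 g (may be absent). Origin: centre of the underside; y along its length, z up. Grip across the 14 mm.
- emery_stick: Brown wooden emery stick lying flat on the base box's lid, across it, 15 x 142 x 10 mm, 50 g (may be absent). Origin: centre of the underside; y along its length, z up. Grip across the 15 mm.
- jar_pickle: Glass jar with black lid, 52 mm in diameter, 64 mm high, 0.18 kg (may be absent). Origin: centre of its underside; z up along its axis.
- jar_bits: Glass jar with pale gold lid, 48 mm in diameter, 56 mm high, 0.18 kg (may be absent). Origin: centre of its underside; z up.
- jar_tall: Slim glass jar with red lid, 44 mm in diameter, 100 mm high, 0.18 kg (may be absent). Origin: centre of its underside; z up.
- flux_bottle: Flux bottle with a yellow label and red pointed cap: body 43 mm in diameter and about 78 mm high, 108 mm with the cap, 0.12 kg (may be absent). Origin: centre of its underside; z up. Grip it round the body, not the cap.
- spool: Reel of solder wire, 52 mm across, 28 mm high, standing to the right of the jars; not part of the job. Origin: centre of its underside.
Mind the look-alikes: they are no part of the job. Leave any turquoise look-alike of the jar_bits alone.

How it is judged:
By the outcome, as a careful person would: the job done as asked, in the order asked, and still so for the second after the job is handed in, with the robot touching nothing.
Of tweezers, emery_stick only 1 to 2 are there at a start; the rules pass over those that are not, and their reading is None.
Of jar_pickle, jar_bits, jar_tall, flux_bottle only 2 to 3 are there at a start; the rules pass over those that are not, and their reading is None.
At some moment in a run one of box_a, box_b may be knocked a few centimetres aside while the robot is not near it.
Once in a run the grip may slacken for a moment while it holds something.
It also fails if it takes over 208 s, if anything falls off the work surface, if the arm or the gripper's body presses on something with over 40 N, if the wrist force passes 120 N, or if a joint passes its speed limit or range.

## Working session

There is one attempt and no reset: what is moved stays moved. The work goes in short steps, Python scripts to look and compute and a tool call to move; the robot and the scene stay as the last step left them, time stands still between calls to the robot, and variables do not carry over. Pictures are saved under pics/ and viewed, about 12 in all and at most 16, crops included, and the job is handed in when it is done.

Besides the shell and the picture viewer there is one more tool, called after ">>>" as a command line: name --argument value ..., lists and objects as JSON in quotes. servo_tool: Moves the arm, as the interface text tells. Its arguments: {"type":"object","properties":{"plan":{"type":"array"},"force":{"type":"number"}},"required":["plan"]}

```bash
mkdir -p pics; cat > h.py <<'E'
import numpy as np, cv2
from cell import readout, read_camera, env
def shot(n):
    c=read_camera(n); return c
def save(c,name,crop=None,scale=1.5):
    im=c["image"][:,:,::-1]
    if crop: im=im[crop[1]:crop[3],crop[0]:crop[2]]
    cv2.imwrite("pics/"+name,cv2.resize(im,None,fx=scale,fy=scale))
def rays(c,uv):
    uv=np.asarray(uv,float).reshape(-1,1,2)
    n=cv2.undistortPoints(uv,c["mtx"],np.asarray(c["D"],float)).reshape(-1,2)
    d=np.c_[n[:,0],-n[:,1],-np.ones(len(n))]
    T=c["camera_from_world"];R=T[:3,:3];o=-R.T@T[:3,3]
    return o,d@R
def onplane(c,uv,z):
    o,d=rays(c,uv); return o+d*((z-o[2])/d[:,2])[:,None]
def cloud(c):
    h,w=c["range_z"].shape
    v,u=np.mgrid[:h,:w]
    o,d=rays(c,np.c_[u.ravel(),v.ravel()])
    P=(o+d*c["range_z"].reshape(-1,1)).reshape(h,w,3)
    P[c["range_z"]==0]=np.nan
    return P
def st():
    s=readout.get_obs(); print({k:np.round(s[k],4).tolist() for k in("time_s","qpos","tool_pos","tool_rot","force","grip_width")})
    return s
E
python3 - <<'E'
from h import *
st();print(env.pinch_z)
for n in("top","scene"):
    c=shot(n);save(c,n+"0.png");np.savez(n+"0.npz",**c)
    print(n,np.linalg.inv(c["camera_from_world"])[:3,3])
    P=cloud(c);print(np.nanmin(P,(0,1)),np.nanmax(P,(0,1)))
E
```

```text
{'time_s': 0.0, 'qpos': [-64.224, 18.4375, -4.015, 83.175, 1.2958, 78.5418, -3.2597], 'tool_pos': [0.2742, 0.5887, 0.2215], 'tool_rot': [-179.891, 0.0068, 155.0337], 'force': [0.0085, 1.1155, -0.368], 'grip_width': 0.0873}
-0.0187
top [ 0.23157053 -0.04691076  1.33623895]
[-0.20399007 -1.36071058 -0.95859349] [1.18986954 1.13929015 0.74758584]
scene [-0.07023236 -0.99279652  0.89254848]
[-0.42818328 -0.74232877 -0.96395145] [1.20077868 3.15248736 0.64921198]
```

View pics/top0.png

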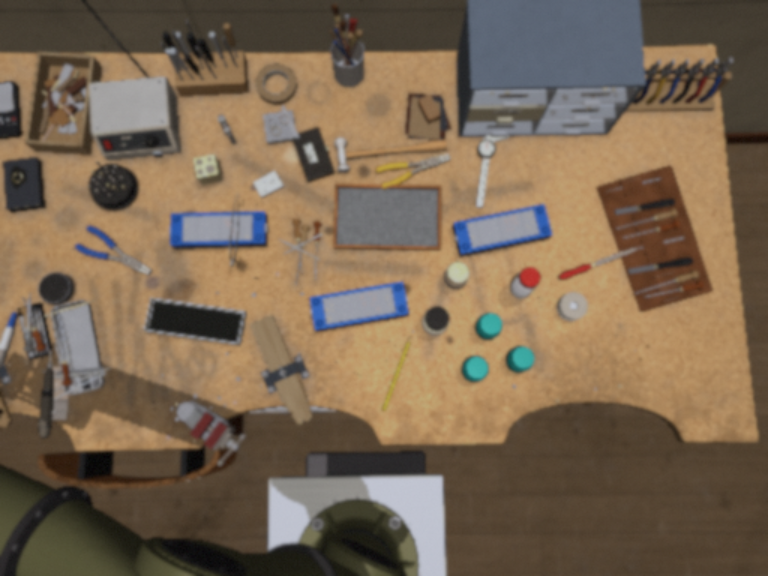

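View pics/scene0.png

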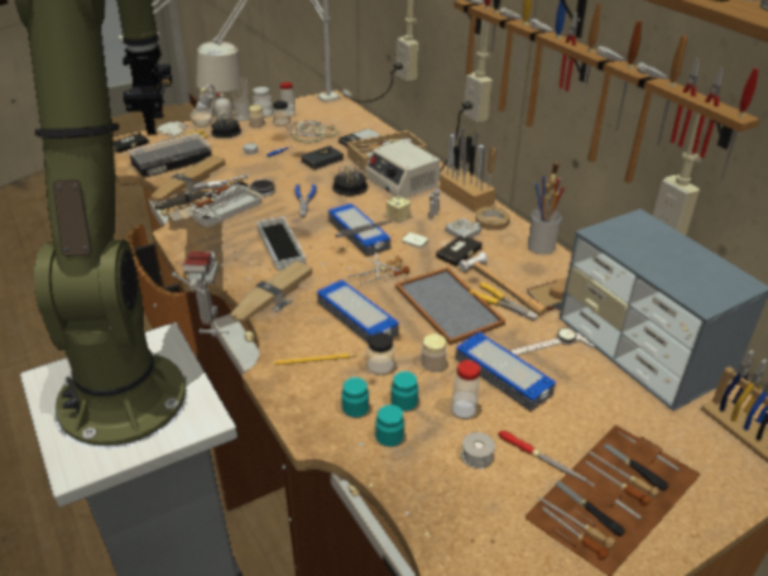

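```bash
cat >> h.py <<'E'
def rect(P,m,off=0):
    X=P[m][:,:2];X=X[~np.isnan(X[:,0])]
    r=cv2.minAreaRect((X*1000).astype(np.float32)); 
    b=cv2.boxPoints(r); e=b[1]-b[0]; f=b[2]-b[1]
    l=e if np.hypot(*e)>np.hypot(*f) else f
    yaw=(np.degrees(np.arctan2(l[1],l[0])))%180  # world angle of long axis
    return np.round(r[0],1),np.round(sorted(r[1]),1),round(float(yaw),2)
E
python3 - <<'E'
from h import *
c=dict(np.load("top0.npz"));P=cloud(c);z=P[...,2]
hsv=cv2.cvtColor(c["image"],cv2.COLOR_RGB2HSV);H,S,V=hsv[...,0],hsv[...,1],hsv[...,2]
def comps(m,k=5):
    n,l,s,ct=cv2.connectedComponentsWithStats(m.astype(np.uint8),connectivity=8)
    return [(l==i,s[i],ct[i]) for i in range(1,n) if s[i][4]>k]
def show(name,m,zr,k=60):
    for q,s,ct in comps(m,k):
        zz=z[q]
        t=q&(z>zr[0])&(z<zr[1])
        if t.sum()<20: continue
        print(name,ct.round(),s[4],"z med",np.round(np.nanmedian(zz),4),rect(P,t))
show("blue",(H>105)&(H<125)&(S>150),(.02,.045))
show("turq",(H>80)&(H<98)&(S>120),(.03,.1))
show("red",((H<6)|(H>174))&(S>150),(.05,.15),20)
# z map
for nm,(u0,v0,u1,v1),zr in [("tray",(90,190,170,235),(.012,.04)),("tool",(218,120,298,170),(.007,.03)),("pickle",(275,195,305,228),(.055,.08)),("bits",(293,170,318,196),(.045,.07)),("tall",(335,172,365,202),(.08,.12)),("spool",(368,190,396,218),(.018,.04)),("tweez",(140,120,180,186),(.036,.06))]:
    m=np.zeros(z.shape,bool);m[v0:v1,u0:u1]=1
    t=m&(z>zr[0])&(z<zr[1])
    print(nm,t.sum(),np.round(np.nanmedian(z[t]),4),rect(P,t), np.round(np.nanmean(P[t],0),4))
    if nm in("pickle","bits","tall","spool"): print(cv2.minEnclosingCircle((P[t][:,:2]*1000).astype(np.float32)))
E
```

```text
blue [333. 155.] 327 z med 0.0306 (array([ 606.7, -283.7]), array([ 60.2, 176.4]), 101.13)
blue [122. 156.] 173 z med 0.0308 (array([611.7, 296.2]), array([ 59.2, 106.5]), 87.31)
blue [171. 153.] 170 z med 0.0309 (array([615.8, 196.2]), array([48.9, 61.6]), 0.42)
blue [239. 206.] 312 z med 0.0306 (array([460.7,  -8.5]), array([ 60.4, 174. ]), 98.94)
turq [326. 217.] 195 z med 0.0539 (array([ 418. , -248.1]), array([37.9, 39.5]), 88.91)
turq [346. 239.] 204 z med 0.0541 (array([ 356.2, -303.3]), array([37.2, 39.3]), 89.42)
turq [316. 246.] 195 z med 0.0544 (array([ 339.2, -219.9]), array([39.7, 40.1]), 117.82)
red [71. 96.] 21 z med 0.0638 (array([772.3, 465. ]), array([ 9.3, 10.9]), 1.8)
red [353. 184.] 127 z med 0.0971 (array([ 498.3, -318.2]), array([31.5, 32.8]), 87.95)
tray 407 0.0168 (array([437.1, 289. ]), array([ 64.5, 207.9]), 80.85) [0.4399 0.2987 0.018 ]
tool 671 0.0095 (array([647.2, -64. ]), array([141.4, 207.9]), 88.18) [ 0.643  -0.0632  0.01  ]
pickle 208 0.063 (array([ 431.3, -151.8]), array([42.9, 43.1]), 42.44) [ 0.4313 -0.1518  0.0629]
((432.3909606933594, -152.11785888671875), 22.62053680419922)
bits 172 0.0544 (array([ 517.5, -193.9]), array([38.6, 39.7]), 93.59) [ 0.5176 -0.1942  0.0542]
((517.9935913085938, -194.43637084960938), 20.600418090820312)
tall 166 0.0968 (array([ 498.5, -316.8]), array([35.8, 36.5]), 178.51) [ 0.4978 -0.3168  0.096 ]
((499.2371520996094, -318.0110778808594), 19.302865982055664)
spool 270 0.0263 (array([ 457.7, -412.1]), array([50.3, 52.3]), 86.3) [ 0.4578 -0.4123  0.0262]
((458.4654235839844, -412.3608703613281), 27.36954116821289)
tweez 72 0.0378 (array([609.7, 223.4]), array([ 83.3, 116.2]), 141.38) [0.6058 0.2207 0.0382]
```

>>> servo_tool --plan '[[[0.087,-0.25,-0.09,0,-0.25],[0.087,-0.447,-0.165,0,-0.436],[0.087,-0.447,-0.165,0,-0.436],[0.087,-0.447,-0.165,0,-0.436],[0.087,-0.447,-0.165,0,-0.436],[0.087,-0.447,-0.165,0,-0.436],[0.087,-0.447,-0.165,0,-0.436],[0.087,-0.447,-0.165,0,-0.436],[0.087,-0.447,-0.165,0,-0.436],[0.087,-0.447,-0.165,0,-0.436],[0.087,-0.447,-0.165,0,-0.436],[0.087,-0.447,-0.165,0,-0.436]]]'

```text
time_s: 1.1
tool_pos: [0.6132, 0.2441, 0.2213]
tool_rot: [-179.7, 0.0, 179.7]
force: [0.4, -0.5, -0.4]
grip_width: 0.0869
```

```bash
python3 - <<'E'
from h import *
st();c=shot("wrist");save(c,"w1.png");np.savez("w1.npz",**c)
print(np.linalg.inv(c["camera_from_world"])[:3,3])
P=cloud(c);z=P[...,2]
for v in range(20,384,60): print(np.round(P[v,20::80],3).tolist())
E
```

```text
{'time_s': 1.1, 'qpos': [-30.371, 19.5722, 8.0596, 81.9521, -2.4532, 78.7562, 67.3628], 'tool_pos': [0.6132, 0.2441, 0.2213], 'tool_rot': [-179.7011, 0.0282, 179.6516], 'force': [0.4143, -0.4845, -0.3767], 'grip_width': 0.0869}
[0.54341118 0.24588324 0.38335188]
[[0.438, -0.016, 0.032], [0.445, 0.078, 0.032], [0.446, 0.163, 0.023], [0.445, 0.248, 0.011], [0.444, 0.337, 0.01], [0.439, 0.434, -0.0], [0.433, 0.534, 0.002]]
[[0.5, -0.035, 0.018], [0.504, 0.057, 0.001], [0.506, 0.154, -0.001], [0.508, 0.248, 0.001], [0.508, 0.342, -0.0], [0.506, 0.439, -0.0], [0.504, 0.536, 0.01]]
[[0.572, -0.061, 0.0], [0.575, 0.049, 0.001], [0.577, 0.15, 0.001], [0.578, 0.248, -0.001], [0.578, 0.346, -0.001], [0.577, 0.445, 0.003], [0.576, 0.555, -0.0]]
[[0.651, -0.073, 0.004], [0.652, 0.039, 0.002], [0.653, 0.145, -0.001], [0.645, 0.247, 0.031], [0.645, 0.342, 0.031], [0.655, 0.456, -0.0], [0.656, 0.57, 0.001]]
[[0.578, 0.185, 0.316], [0.582, 0.203, 0.309], [0.582, 0.225, 0.308], [0.582, 0.246, 0.308], [0.582, 0.267, 0.308], [0.583, 0.29, 0.307], [0.58, 0.308, 0.315]]
[[0.588, 0.192, 0.328], [0.588, 0.21, 0.325], [0.587, 0.228, 0.326], [0.588, 0.246, 0.325], [0.589, 0.264, 0.324], [0.588, 0.281, 0.326], [0.588, 0.301, 0.327]]
[[0.59, 0.202, 0.342], [0.589, 0.217, 0.341], [0.588, 0.232, 0.341], [0.587, 0.246, 0.342], [0.588, 0.26, 0.342], [0.619, 0.293, 0.313], [0.621, 0.32, 0.314]]
```

View pics/w1.png

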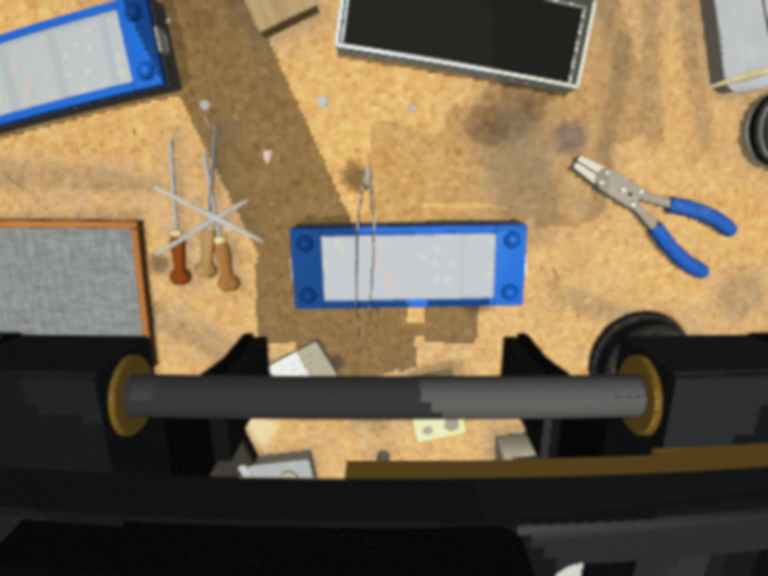

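```bash
cat >> h.py <<'E'
def lugs(c,boxz=0.0,near=None,verbose=True):
    """blue lidded boxes: rect of blue+lid component projected on lid plane, from wrist or top"""
    hsv=cv2.cvtColor(c["image"],cv2.COLOR_RGB2HSV);H,S,V=hsv[...,0],hsv[...,1],hsv[...,2]
    m=((H>105)&(H<125)&(S>150)).astype(np.uint8)
    m=cv2.morphologyEx(m,cv2.MORPH_CLOSE,np.ones((5,5)))
    return m
E
python3 - <<'E'
from h import *
c=dict(np.load("w1.npz"));P=cloud(c);z=P[...,2]
L=onplane(c,np.array([[304,243],[512,240],[308,295],[510,291]])/1.5,.034);print(L.round(4))
print("ctr",L.mean(0).round(4),"len",L[1]-L[0],L[3]-L[2])
u,v=np.meshgrid(np.arange(512),np.arange(384))
t=(z>.036)&(z<.055)&(u>215)&(u<270)&(v>100)&(v<232)
for x0 in np.arange(.52,.7,.015):
    q=t&(P[...,0]>x0)&(P[...,0]<x0+.015)
    if q.any(): print(round(x0,3),q.sum(),np.percentile(P[q][:,1],[0,50,100]).round(4),np.median(z[q]).round(4))
# box lid rect
t=(z>.025)&(z<.037)&(u>185)&(u<360)&(v>140)&(v<212);print(rect(P,t))
m=(u<104)&(v>140)&(z>.008)&(z<.02);print("tooltray rim",rect(P,m))
E
```

```text
[[0.599  0.1827 0.034 ]
 [0.5976 0.3394 0.034 ]
 [0.6397 0.1837 0.034 ]
 [0.6373 0.3402 0.034 ]]
ctr [0.6184 0.2615 0.034 ] len [-0.00142668  0.15674295  0.        ] [-0.00232116  0.15651648  0.        ]
0.535 29 [0.2284 0.2307 0.2328] 0.0405
0.55 59 [0.226  0.2305 0.2347] 0.0404
0.565 40 [0.2235 0.226  0.2356] 0.04
0.58 30 [0.222  0.2235 0.2355] 0.0404
0.595 42 [0.2217 0.234  0.2353] 0.0398
0.61 25 [0.2213 0.2217 0.234 ] 0.0396
0.625 25 [0.2209 0.2324 0.2337] 0.0393
0.64 19 [0.2206 0.2217 0.2323] 0.0381
0.655 15 [0.2215 0.2284 0.2298] 0.038
0.67 9 [0.2223 0.2225 0.2271] 0.0377
(array([616.1, 260.9]), array([ 76.1, 184. ]), 93.37)
tooltray rim (array([608.4,   5.7]), array([ 86.2, 167.6]), 46.91)
```

>>> servo_tool --plan '[[[0.05,0.001,-0.0164,0.04,0.034],[0.04,0.001,-0.0164,0.08,0.034],[0.035,0.001,-0.0164,0.12,0.034],[0.035,0.001,-0.0164,0.155,0.034],[0.035,0.001,-0.0164,0.175,0.034],[0.035,0.001,-0.0164,0.185,0.034],[0.035,0.001,-0.0164,0.186,0.034],[0.035,0.001,-0.0164,0.186,0.034],[0.0,0.001,-0.0164,0.186,0.034],[0.0,0.001,-0.0164,0.186,0.034],[0.0,0.001,-0.0164,0.186,0.034],[0.0,0.001,-0.0164,0.186,0.034]]]' --force 12

```text
time_s: 2.15
tool_pos: [0.6151, 0.2228, 0.0357]
tool_rot: [-179.6, 0.2, 177.4]
force: [-0.3, 0.5, -0.2]
grip_width: 0.0163
```

>>> servo_tool --plan '[[[0.0,0,0,0,0],[0.0,0,0,0,0],[0.0,0,0,0,0]]]'

```text
time_s: 2.4
tool_pos: [0.6151, 0.2227, 0.0358]
tool_rot: [-179.6, 0.2, 177.4]
force: [-0.1, 0.0, 0.5]
grip_width: 0.0133
```

```bash
python3 - <<'E'
from h import *
st();c=shot("wrist");save(c,"w2.png",(120,100,400,384),2)
E
```

```text
{'time_s': 2.4, 'qpos': [-28.7252, 27.067, 7.9797, 93.9674, -3.6999, 59.2337, 67.7003], 'tool_pos': [0.6151, 0.2227, 0.0358], 'tool_rot': [-179.5998, 0.1905, 177.4169], 'force': [-0.1219, 0.0329, 0.5404], 'grip_width': 0.0133}
```

View pics/w2.png

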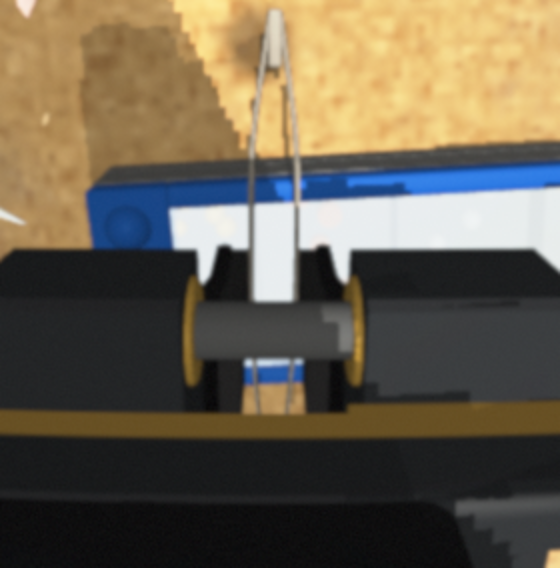

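>>> servo_tool --plan '[[[0.0,0,0,-0.04,0],[0.0,0,0,-0.08,0.1],[0.0,0,0,-0.12,0.2],[0.0,-0.01,-0.04,-0.12,0.4],[0.0,-0.043,-0.285,-0.12,1.525],[0.0,-0.043,-0.285,-0.12,1.525],[0.0,-0.043,-0.285,-0.12,1.525],[0.0,-0.043,-0.285,-0.12,1.525],[0.0,-0.043,-0.285,-0.12,1.525],[0.0,-0.043,-0.285,-0.12,1.525],[0.0,-0.043,-0.285,-0.12,1.525],[0.0,-0.043,-0.285,-0.12,1.525]]]'

```text
time_s: 3.45
tool_pos: [0.6444, -0.0683, 0.1582]
tool_rot: [179.9, 0.5, 100.7]
force: [0.0, 1.5, 0.1]
grip_width: 0.0132
```

```bash
python3 - <<'E'
from h import *
st();c=shot("wrist");save(c,"w3.png");np.savez("w3.npz",**c)
t=dict(np.load("top0.npz"))
print(onplane(t,np.array([[335,186],[441,186],[440,248],[334,248]])/1.5,.012).round(4))
E
```

```text
{'time_s': 3.45, 'qpos': [-18.3214, 21.3027, 27.7099, 89.4334, -9.7503, 71.5216, 21.5621], 'tool_pos': [0.6444, -0.0683, 0.1582], 'tool_rot': [179.9175, 0.5363, 100.7325], 'force': [0.034, 1.5072, 0.095], 'grip_width': 0.0132}
[[ 0.7044  0.037   0.012 ]
 [ 0.7017 -0.1719  0.012 ]
 [ 0.5759 -0.1664  0.012 ]
 [ 0.5785  0.0392  0.012 ]]
```

View pics/w3.png

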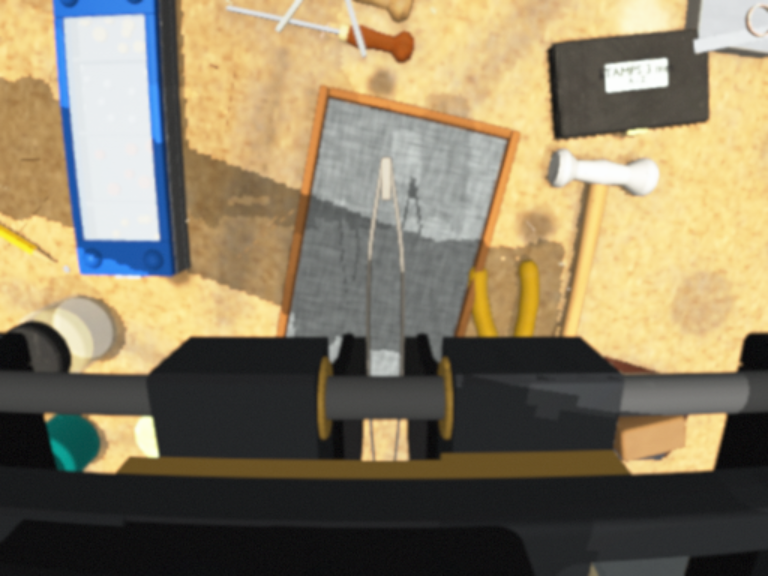

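>>> servo_tool --plan '[[[0.0,0.0076,-0.0026,0.01,0.1],[0.0,0.0076,-0.0026,0.04,0.19],[0.0,0.0076,-0.0026,0.08,0.19],[0.0,0.0076,-0.0026,0.115,0.19],[0.0,0.0076,-0.0026,0.135,0.19],[0.0,0.0076,-0.0026,0.144,0.19],[0.0,0.0076,-0.0026,0.149,0.19],[0.0,0.0076,-0.0026,0.15,0.19],[0.0,0.0076,-0.0026,0.15,0.19],[0.03,0.0076,-0.0026,0.15,0.19],[0.03,0.0076,-0.0026,0.15,0.19],[0.03,0.0076,-0.0026,0.15,0.19]]]'

```text
time_s: 4.5
tool_pos: [0.642, -0.0596, 0.009]
tool_rot: [179.7, 0.4, 89.7]
force: [-0.0, -0.3, -0.1]
grip_width: 0.0252
```

>>> servo_tool --plan '[[[0.04,0,0,-0.03,0],[0.087,0,0,-0.07,0],[0.087,0,0,-0.11,-0.05],[0.087,-0.01,-0.04,-0.15,-0.1],[0.087,-0.055,-0.182,-0.24,-0.16],[0.087,-0.055,-0.182,-0.24,-0.16],[0.087,-0.055,-0.182,-0.24,-0.16],[0.087,-0.055,-0.182,-0.24,-0.16],[0.087,-0.055,-0.182,-0.24,-0.16],[0.087,-0.055,-0.182,-0.24,-0.16]]]'

```text
time_s: 5.33
tool_pos: [0.457, -0.1145, 0.2525]
tool_rot: [179.4, 0.4, 98.7]
force: [0.1, -0.7, -0.3]
grip_width: 0.0844
```

```bash
cat > look.py <<'E'
from h import *
import sys
s=st();c=shot("wrist");n=sys.argv[1];np.savez(n+".npz",**c)
P=cloud(c);z=P[...,2]
hsv=cv2.cvtColor(c["image"],cv2.COLOR_RGB2HSV);H,S,V=hsv[...,0],hsv[...,1],hsv[...,2]
m=((H>105)&(H<125)&(S>150)).astype(np.uint8)
m=cv2.morphologyEx(m,cv2.MORPH_CLOSE,np.ones((3,3)))
k,l,st_,ct=cv2.connectedComponentsWithStats(m)
for i in range(1,k):
    if st_[i][4]<150: continue
    q=(l==i);zm=np.nanmedian(z[q]); hz=P[...,2]
    t=q&(abs(z-zm)<.006)
    # rectangle on lid plane by rays
    v,u=np.nonzero(t); X=onplane(c,np.c_[u,v],float(sys.argv[2]) if len(sys.argv)>2 else .032)[:,:2]
    r=cv2.minAreaRect((X*1000).astype(np.float32))
    print("blue",ct[i].round(),st_[i][4],"z",round(float(zm),4),rect(P,t),"plane",np.round(r[0],1),np.round(r[1],1),round(r[2],2), "bbox",st_[i][:4])
save(c,n+".png")
E
python3 look.py w4
```

```text
{'time_s': 5.3333, 'qpos': [-21.485, -6.8188, 29.9015, 106.293, 3.659, 78.9434, 16.2777], 'tool_pos': [0.457, -0.1145, 0.2525], 'tool_rot': [179.3859, 0.3941, 98.6942], 'force': [0.1155, -0.6583, -0.266], 'grip_width': 0.0844}
blue [273.  72.] 2831 z 0.0316 (array([464.4,  -9.3]), array([ 61.6, 177.5]), 99.09) plane [464.2  -9.4] [ 61.2 176.5] 9.02 bbox [247   0  55 157]
```

View pics/w4.png

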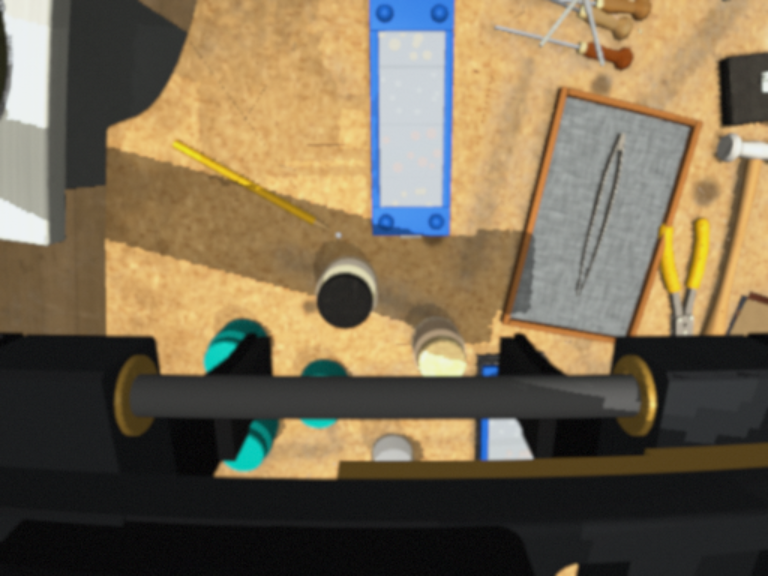

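```bash
cat > go.py <<'E'
from h import *
import sys
from scipy.spatial.transform import Rotation as Ro
s=readout.get_obs()
R=Ro.from_euler("xyz",s["tool_rot"],degrees=True).as_matrix()
p=np.array(s["tool_pos"]);print("t",s["time_s"],p.round(4),np.round(s["tool_rot"],2),"w",round(s["grip_width"],4),"F",np.round(s["force"],1))
a=[float(v) for v in sys.argv[1:]]
yaw=s["tool_rot"][2]
for i in range(0,len(a),4):
    t=np.array(a[i:i+3]);w=a[i+3]
    d=(yaw-w+180)%360-180
    sh=R.T@(t-p)
    print(a[i:i+4],"->",sh.round(4),"turn",round(float(np.radians(d)),3),"rows",round(max(np.linalg.norm(sh)/.0417,abs(d)/7.16),1))
E
python3 - <<'E'
from h import *
c=dict(np.load("w4.npz"))
L=onplane(c,np.array([[384,12],[439,12],[386,221],[436,221]])/1.5,.034);print(L.round(4),L.mean(0).round(4))
d=(L[0]+L[1]-L[2]-L[3])/2;print(np.linalg.norm(d),np.degrees(np.arctan2(d[1],d[0])))
E
python3 go.py .464 -.009 .08 99 .464 -.009 .007 99
```

```text
[[ 0.4319  0.0655  0.034 ]
 [ 0.4722  0.072   0.034 ]
 [ 0.4568 -0.0885  0.034 ]
 [ 0.4969 -0.0824  0.034 ]] [ 0.4645 -0.0084  0.034 ]
0.1562445882298478 99.14192361027322
t 5.3833 [ 0.4584 -0.1131  0.251 ] [179.42   0.39  98.79] w 0.0854 F [ 0.4  0.8 -0.2]
[0.464, -0.009, 0.08, 99.0] -> [0.1032 0.0197 0.1705] turn -0.004 rows 4.8
[0.464, -0.009, 0.007, 99.0] -> [0.1037 0.019  0.2435] turn -0.004 rows 6.4
```

>>> servo_tool --plan '[[[0.087,0.04,0.01,0,0],[0.087,0.08,0.019,0.02,0],[0.087,0.103,0.0195,0.06,-0.004],[0.087,0.103,0.0195,0.1,-0.004],[0.087,0.103,0.0195,0.135,-0.004],[0.087,0.103,0.0195,0.165,-0.004],[0.087,0.103,0.0195,0.17,-0.004],[0.087,0.103,0.0195,0.17,-0.004],[0.087,0.103,0.0195,0.17,-0.004]]]'

```text
time_s: 6.13
tool_pos: [0.465, -0.0091, 0.0814]
tool_rot: [179.4, 0.4, 99.0]
force: [-0.1, 0.3, 0.6]
grip_width: 0.0871
```

```bash
python3 go.py .4645 -.0085 .007 99.1
```

```text
t 6.1333 [ 0.465  -0.0091  0.0814] [179.37   0.42  99.02] w 0.0871 F [-0.1  0.3  0.6]
[0.4645, -0.0085, 0.007, 99.1] -> [ 0.0012 -0.0012  0.0744] turn -0.001 rows 1.8
```

>>> servo_tool --plan '[[[0.087,0.001,-0.001,0.03,0],[0.087,0.001,-0.001,0.055,0],[0.087,0.001,-0.001,0.07,0],[0.087,0.001,-0.001,0.0744,0],[0.087,0.001,-0.001,0.0744,0],[0.05,0.001,-0.001,0.0744,0],[0.05,0.001,-0.001,0.0744,0],[0.05,0.001,-0.001,0.0744,0],[0.05,0.001,-0.001,0.0744,0],[0.05,0.001,-0.001,0.0744,0],[0.05,0.001,-0.001,0.0744,0]]]' --force 40

```text
time_s: 7.05
tool_pos: [0.4648, -0.0086, 0.0077]
tool_rot: [179.4, 0.4, 99.0]
force: [-2.8, -0.0, 6.0]
grip_width: 0.064
```

```bash
python3 go.py .4645 -.0085 .15 99.1  .6 0.2 .22 90.7 .6184 .2615 .15 90.7
```

```text
t 7.05 [ 0.4648 -0.0086  0.0077] [179.37   0.4   99.02] w 0.064 F [-2.8 -0.   6. ]
[0.4645, -0.0085, 0.15, 99.1] -> [-0.0008  0.0013 -0.1423] turn -0.001 rows 3.4
[0.6, 0.2, 0.22, 90.7] -> [ 0.1834  0.1686 -0.2118] turn 0.145 rows 7.8
[0.6184, 0.2615, 0.15, 90.7] -> [ 0.2417  0.1957 -0.1419] turn 0.145 rows 8.2
```

>>> servo_tool --plan '[[[0.05,0,0,-0.02,0],[0.05,0,0,-0.05,0],[0.05,0,0,-0.09,0],[0.05,0.01,0.04,-0.12,0.03],[0.05,0.02,0.08,-0.15,0.07],[0.05,0.03,0.12,-0.18,0.11],[0.05,0.034,0.159,-0.19,0.145],[0.05,0.034,0.16,-0.19,0.145],[0.05,0.034,0.16,-0.19,0.145],[0.05,0.034,0.16,-0.19,0.145]]]'

```text
time_s: 7.88
tool_pos: [0.6155, 0.0516, 0.1978]
tool_rot: [179.4, 0.4, 90.8]
force: [-0.7, -1.1, -5.2]
grip_width: 0.0637
```

```bash
python3 look.py w5
```

```text
{'time_s': 7.8833, 'qpos': [-27.3574, 15.2565, 23.8686, 91.3906, -5.9335, 74.126, -1.8881], 'tool_pos': [0.6155, 0.0516, 0.1978], 'tool_rot': [179.4201, 0.3712, 90.7795], 'force': [-0.6793, -1.1306, -5.2067], 'grip_width': 0.0637}
blue [261.  41.] 1861 z 0.032 (array([619.6, 198.8]), array([54.9, 61.5]), 0.76) plane [619.5 198.5] [61.4 54.6] 0.96 bbox [229   0  64  61]
blue [256. 119.] 11279 z 0.2215 (array([615.6,  99.6]), array([65.4, 84.5]), 90.52) plane [617.8  67.3] [152.6 199.1] 0.48 bbox [183  63 148 188]
blue [200. 293.] 257 z 0.2213 (array([587.5,  33.2]), array([ 5.1, 15.4]), 90.48) plane [551.8 -90.5] [12.  34.8] 0.87 bbox [195 280  12  26]
blue [313. 293.] 267 z 0.2214 (array([644.5,  33.5]), array([ 5.5, 15.5]), 91.72) plane [686.7 -89.6] [12.5 35.3] 2.0 bbox [307 280  12  26]
```

View pics/w5.png

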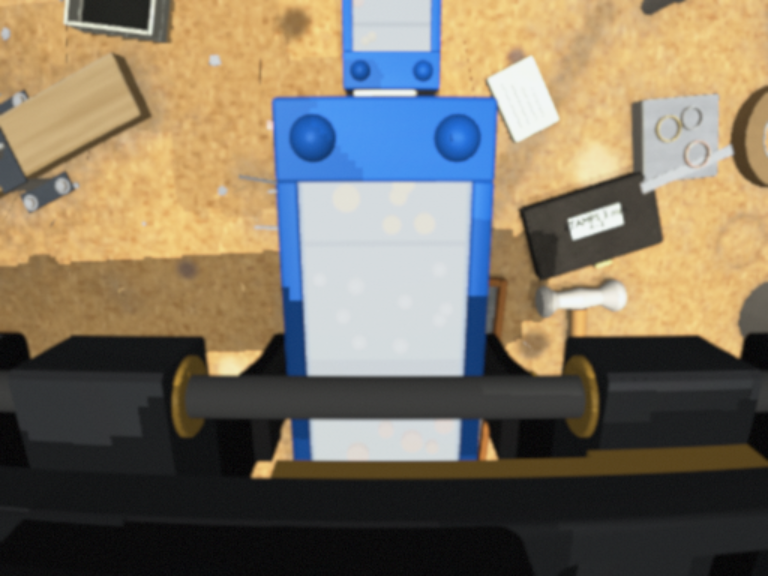

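```bash
python3 - <<'E'
from h import *
c=dict(np.load("w5.npz"))
A=onplane(c,np.array([[313,136],[458,136]])/1.5,.2245);B=onplane(c,np.array([[360,70],[423,70]])/1.5,.035)
print(A.round(4),np.linalg.norm(A[1]-A[0]));print(B.round(4),np.linalg.norm(B[1]-B[0]))
for n,X in(("held",A),("base",B)):
    d=X[1]-X[0];d/=np.linalg.norm(d);n_=np.array([-d[1],d[0],0]); 
    print(n,"ctr(own yaw)",(X.mean(0)+(-.0785 if n=="held" else .0785)*n_).round(4),"yaw",np.degrees(np.arctan2(n_[1],n_[0])))
    a=np.radians(90.6);n_=np.array([np.cos(a),np.sin(a),0]);print((X.mean(0)+(-.0785 if n=="held" else .0785)*n_).round(4))
E
python3 go.py .6155 .0516 .25 90.7
```

```text
[[0.5948 0.1305 0.2245]
 [0.6349 0.131  0.2245]] 0.040096299620772435
[[0.5998 0.182  0.035 ]
 [0.6405 0.1827 0.035 ]] 0.040739804049424684
held ctr(own yaw) [0.6159 0.0523 0.2245] yaw 90.75464954151931
[0.6157 0.0523 0.2245]
base ctr(own yaw) [0.6189 0.2608 0.035 ] yaw 90.8807650831184
[0.6193 0.2608 0.035 ]
t 7.9333 [0.6141 0.0507 0.1973] [179.53   0.38  90.72] w 0.0634 F [-0.6 -1.  -5.3]
[0.6155, 0.0516, 0.25, 90.7] -> [ 0.0005  0.0019 -0.0527] turn 0.0 rows 1.3
```

```bash
python3 go.py .6186 .2605 .15 90.8 .6186 .2605 .06 90.8
```

```text
t 7.9333 [0.6141 0.0507 0.1973] [179.53   0.38  90.72] w 0.0634 F [-0.6 -1.  -5.3]
[0.6186, 0.2605, 0.15, 90.8] -> [0.21   0.0068 0.0459] turn -0.001 rows 5.2
[0.6186, 0.2605, 0.06, 90.8] -> [0.2106 0.006  0.1359] turn -0.001 rows 6.0
```

>>> servo_tool --plan '[[[0.05,0.035,0.006,0,0],[0.05,0.07,0.006,0,0],[0.05,0.11,0.006,0,0],[0.05,0.15,0.006,0.01,0],[0.05,0.185,0.006,0.03,0],[0.05,0.2105,0.0065,0.06,0],[0.05,0.2105,0.006,0.095,0],[0.05,0.2106,0.006,0.125,-0.001],[0.05,0.2106,0.006,0.136,-0.001],[0.05,0.2106,0.006,0.136,-0.001],[0.05,0.2106,0.006,0.136,-0.001]]]'

```text
time_s: 8.85
tool_pos: [0.6184, 0.2592, 0.06]
tool_rot: [179.6, 0.4, 90.7]
force: [1.8, 0.1, -3.7]
grip_width: 0.0637
```

```bash
python3 go.py .6186 .2605 .0395 90.8
```

```text
t 8.85 [0.6184 0.2592 0.06  ] [179.57   0.43  90.7 ] w 0.0637 F [ 1.8  0.1 -3.7]
[0.6186, 0.2605, 0.0395, 90.8] -> [0.0014 0.0001 0.0205] turn -0.002 rows 0.5
```

>>> servo_tool --plan '[[[0.05,0.0014,0,0.003,0],[0.05,0.0014,0,0.007,-0.002],[0.05,0.0014,0,0.011,-0.002],[0.05,0.0014,0,0.015,-0.002],[0.05,0.0014,0,0.018,-0.002],[0.05,0.0014,0,0.02,-0.002],[0.05,0.0014,0,0.0205,-0.002],[0.05,0.0014,0,0.0205,-0.002]]]'

```text
time_s: 9.52
tool_pos: [0.6185, 0.2605, 0.04]
tool_rot: [179.6, 0.4, 90.8]
force: [-1.5, -1.3, -0.5]
grip_width: 0.0636
```

>>> servo_tool --plan '[[[0.087,0,0,0,0],[0.087,0,0,0,0],[0.087,0,0,0,0],[0.087,0,0,-0.02,0],[0.087,0,0,-0.06,0],[0.087,-0.03,0,-0.1,0],[0.087,-0.07,0,-0.14,0],[0.087,-0.11,0,-0.18,0],[0.087,-0.12,0,-0.2,0],[0.087,-0.12,0,-0.2,0]]]'

```text
time_s: 10.35
tool_pos: [0.6214, 0.1367, 0.2471]
tool_rot: [179.1, 0.4, 90.5]
force: [0.9, -1.4, 0.4]
grip_width: 0.0867
```

```bash
python3 look.py w6 .064; cat > fit.py <<'E'
# lid plane fit of region: python fit.py npz z  -> corners heights
from h import *
import sys
c=dict(np.load(sys.argv[1]+".npz"));zz=float(sys.argv[2]);P=cloud(c)
hsv=cv2.cvtColor(c["image"],cv2.COLOR_RGB2HSV);H,S=hsv[...,0],hsv[...,1]
m=(H>105)&(H<125)&(S>150)&(abs(P[...,2]-zz)<.02)&(abs(P[...,0]-.6187)<.06)&(abs(P[...,1]-.261)<.12)
Q=P[m];m2=abs(Q[:,2]-np.median(Q[:,2]))<.004;Q=Q[m2]
for sx in(-1,1):
  for sy in(-1,1):
    k=(sx*(Q[:,0]-.6187)>.015)&(sy*(Q[:,1]-.261)>.05);print(sx,sy,k.sum(),np.median(Q[k,2]).round(4) if k.any() else None)
E
python3 fit.py w6 .064; python3 go.py .625 -.38 .24 101
```

```text
{'time_s': 10.35, 'qpos': [-32.6514, 15.8674, 21.7168, 84.7711, -5.3125, 79.6674, -10.3357], 'tool_pos': [0.6214, 0.1367, 0.2471], 'tool_rot': [179.0933, 0.4113, 90.4726], 'force': [0.9055, -1.376, 0.3986], 'grip_width': 0.0867}
blue [252.  95.] 2247 z 0.0636 (array([618.9, 244.4]), array([ 62.5, 144.2]), 90.66) plane [618.7 244.3] [ 62.1 143.6] 0.38 bbox [221   0  62 143]
-1 -1 304 0.0639
-1 1 25 0.0636
1 -1 332 0.0637
1 1 37 0.0633
t 10.4 [0.6224 0.1355 0.2489] [178.93   0.39  90.37] w 0.0875 F [ 0.9 -1.8  1.8]
[0.625, -0.38, 0.24, 101.0] -> [-0.5155 -0.001   0.0124] turn -0.186 rows 12.4
```

>>> servo_tool --plan '[[[0.087,-0.04,0,0,0],[0.087,-0.08,0,0,0],[0.087,-0.12,0,0,0],[0.087,-0.515,0,0.012,-0.186],[0.087,-0.515,0,0.012,-0.186],[0.087,-0.515,0,0.012,-0.186],[0.087,-0.515,0,0.012,-0.186],[0.087,-0.515,0,0.012,-0.186],[0.087,-0.515,0,0.012,-0.186],[0.087,-0.515,0,0.012,-0.186],[0.087,-0.515,0,0.012,-0.186],[0.087,-0.515,0,0.012,-0.186]]]'

```text
time_s: 11.4
tool_pos: [0.6263, -0.3558, 0.2405]
tool_rot: [179.0, 0.6, 101.1]
force: [0.9, 0.3, 0.7]
grip_width: 0.0873
```

>>> servo_tool --plan '[[[0.087,-0.015,0,0,0],[0.087,-0.015,0,0,0],[0.087,-0.015,0,0,0]]]'

```text
time_s: 11.65
tool_pos: [0.6291, -0.3712, 0.2397]
tool_rot: [179.0, 0.5, 101.0]
force: [0.8, 0.7, 0.2]
grip_width: 0.0876
```

```bash
python3 look.py w7; python3 go.py .607 -.284 .08 101
```

```text
{'time_s': 11.65, 'qpos': [7.4993, 29.5417, 32.5188, 70.3762, -15.8434, 83.237, 49.1271], 'tool_pos': [0.6291, -0.3712, 0.2397], 'tool_rot': [179.0114, 0.5422, 100.9914], 'force': [0.766, 0.6664, 0.2381], 'grip_width': 0.0876}
blue [251.  83.] 2963 z 0.0317 (array([ 610.7, -286. ]), array([ 62.1, 176.6]), 101.14) plane [ 610.6 -286.1] [ 62.  175.9] 11.08 bbox [223  11  57 160]
t 11.7 [ 0.6299 -0.3692  0.2399] [178.96   0.49 101.14] w 0.0871 F [-0.3  0.9  1.3]
[0.607, -0.284, 0.08, 101.0] -> [ 0.0894 -0.0089  0.1591] turn 0.003 rows 4.4
```

View pics/w7.png

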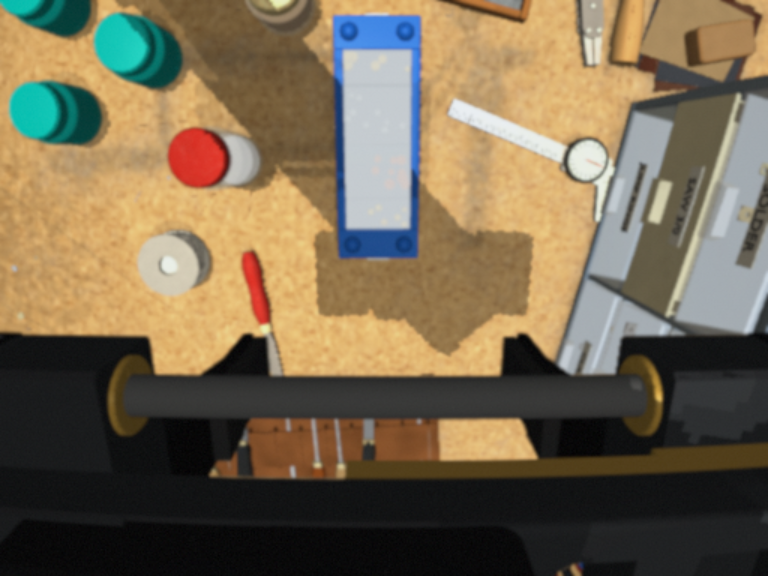

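```bash
python3 - <<'E'
from h import *
for n in("w7","top0"):
    c=dict(np.load(n+".npz"));P=cloud(c)
    m=(P[...,0]>.66)&(P[...,2]>.05)&(P[...,2]<.22)&(P[...,1]>-.5)&(P[...,1]<-.1)
    for y in np.arange(-.48,-.15,.04):
        q=m&(abs(P[...,1]-y)<.02)
        if q.sum()>5: print(n,round(y,2),np.percentile(P[q][:,0],[0,5]).round(3))
c=dict(np.load("w7.npz"))
L=onplane(c,np.array([[349,30],[405,31],[352,244],[404,243]])/1.5,.034);print(L.mean(0).round(4))
E
python3 go.py .6105 -.286 .08 101.1 .6105 -.286 .007 101.1
```

```text
w7 -0.44 [0.8   0.808]
w7 -0.4 [0.799 0.808]
w7 -0.36 [0.807 0.808]
w7 -0.32 [0.799 0.808]
w7 -0.28 [0.799 0.8  ]
w7 -0.24 [0.807 0.808]
w7 -0.2 [0.808 0.809]
top0 -0.48 [0.804 0.807]
top0 -0.44 [0.795 0.803]
top0 -0.4 [0.798 0.807]
top0 -0.36 [0.804 0.808]
top0 -0.32 [0.803 0.808]
top0 -0.28 [0.798 0.804]
top0 -0.24 [0.806 0.808]
top0 -0.2 [0.807 0.81 ]
[ 0.611  -0.2862  0.034 ]
t 11.7 [ 0.6299 -0.3692  0.2399] [178.96   0.49 101.14] w 0.0871 F [-0.3  0.9  1.3]
[0.6105, -0.286, 0.08, 101.1] -> [ 0.0868 -0.0058  0.1591] turn 0.001 rows 4.3
[0.6105, -0.286, 0.007, 101.1] -> [ 0.0874 -0.0072  0.2321] turn 0.001 rows 6.0
```

>>> servo_tool --plan '[[[0.087,0.035,-0.003,0,0],[0.087,0.07,-0.006,0.02,0],[0.087,0.087,-0.006,0.06,0.001],[0.087,0.087,-0.006,0.1,0.001],[0.087,0.087,-0.006,0.14,0.001],[0.087,0.087,-0.006,0.165,0.001],[0.087,0.087,-0.006,0.17,0.001],[0.087,0.087,-0.006,0.17,0.001],[0.087,0.087,-0.006,0.17,0.001]]]'

```text
time_s: 12.45
tool_pos: [0.612, -0.285, 0.0709]
tool_rot: [178.8, 0.5, 101.2]
force: [0.2, 0.1, 0.1]
grip_width: 0.0867
```

```bash
python3 go.py .611 -.286 .007 101.1
```

```text
t 12.45 [ 0.612  -0.285   0.0709] [178.83   0.54 101.2 ] w 0.0867 F [0.2 0.1 0.1]
[0.611, -0.286, 0.007, 101.1] -> [-0.0002 -0.0025  0.0639] turn 0.002 rows 1.5
```

>>> servo_tool --plan '[[[0.087,0,-0.0025,0.03,0],[0.087,0,-0.0025,0.05,0],[0.087,0,-0.0025,0.06,0],[0.087,0,-0.0025,0.064,0],[0.087,0,-0.0025,0.064,0],[0.05,0,-0.0025,0.064,0],[0.05,0,-0.0025,0.064,0],[0.05,0,-0.0025,0.064,0],[0.05,0,-0.0025,0.064,0],[0.05,0,-0.0025,0.064,0],[0.05,0,-0.0025,0.064,0]]]'

```text
time_s: 13.37
tool_pos: [0.6115, -0.286, 0.0076]
tool_rot: [178.8, 0.6, 101.2]
force: [0.9, 0.2, 2.0]
grip_width: 0.0643
```

```bash
python3 go.py .611 -.286 .2 101.1 .617 .05 .22 90.7
```

```text
t 13.3667 [ 0.6115 -0.286   0.0076] [178.77   0.57 101.18] w 0.0643 F [0.9 0.2 2. ]
[0.611, -0.286, 0.2, 101.1] -> [-0.0018  0.0037 -0.1923] turn 0.001 rows 4.6
[0.617, 0.05, 0.22, 90.7] -> [ 0.3264  0.0752 -0.2141] turn 0.183 rows 9.5
```

>>> servo_tool --plan '[[[0.05,0,0,-0.02,0],[0.05,0,0,-0.05,0],[0.05,0,0,-0.09,0],[0.05,0.03,0.01,-0.115,0.02],[0.05,0.07,0.02,-0.13,0.05],[0.05,0.11,0.025,-0.145,0.08],[0.05,0.15,0.035,-0.16,0.11],[0.05,0.19,0.045,-0.175,0.14],[0.05,0.23,0.055,-0.19,0.17],[0.05,0.265,0.062,-0.2,0.183],[0.05,0.3,0.07,-0.21,0.183],[0.05,0.325,0.075,-0.214,0.183]]]'

```text
time_s: 14.37
tool_pos: [0.617, 0.0545, 0.2211]
tool_rot: [178.6, 0.2, 91.0]
force: [0.9, 1.4, -2.2]
grip_width: 0.0635
```

>>> servo_tool --plan '[[[0.05,0.005,0,0,0],[0.05,0.005,0,0,0],[0.05,0.005,0,0,0],[0.05,0.005,0,0,0]]]'

```text
time_s: 14.7
tool_pos: [0.6166, 0.0566, 0.2203]
tool_rot: [178.7, 0.3, 90.8]
force: [0.4, -1.0, -3.1]
grip_width: 0.0638
```

```bash
cat > held.py <<'E'
# held box lugs + stack near lugs, found as dark-blue discs via Hough-free contour on V channel
from h import *
import sys
n,zs=sys.argv[1],float(sys.argv[2])
s=readout.get_obs();tp=np.array(s["tool_pos"]);print("tcp",tp.round(4),np.round(s["tool_rot"],2),s["grip_width"])
c=shot("wrist");np.savez(n+".npz",**c);save(c,n+".png",(150,0,380,220),2.6)
E
python3 held.py w8 .096
```

```text
tcp [0.6166 0.0566 0.2203] [178.69   0.27  90.79] 0.06376025435631122
```

View pics/w8.png

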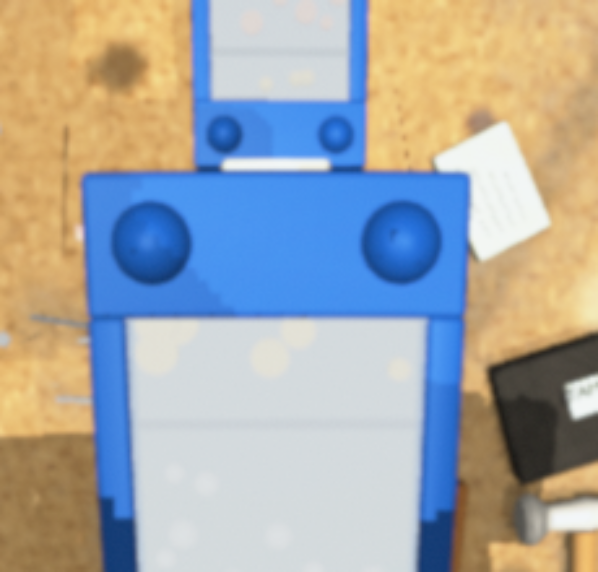

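```bash
cat > rel.py <<'E'
from h import *
import sys
def rel(n,A,B,za,zb,off,sc):
    c=dict(np.load(n+".npz"))
    f=lambda X:np.array(X)/sc+np.array(off)
    A=onplane(c,f(A),za);B=onplane(c,f(B),zb)
    print(A.round(4).tolist(),np.linalg.norm(A[1]-A[0]).round(4),B.round(4).tolist(),np.linalg.norm(B[1]-B[0]).round(4))
    for X,s in((A,-1),(B,1)):
        d=X[1]-X[0];a=np.arctan2(d[1],d[0])+np.pi/2
        n_=np.array([np.cos(np.radians(90.8)),np.sin(np.radians(90.8)),0]);print("ctr",(X.mean(0)+s*.0785*n_).round(4),"yaw",np.degrees(a).round(2))
E
python3 -c "
from rel import *
rel('w8',[[151,242],[401,241]],[[225,134],[336,134]],.2465,.0665,[150,0],2.6)"
python3 go.py .6188 .261 .12 90.8
```

```text
[[0.5953, 0.1344, 0.2465], [0.6354, 0.1351, 0.2465]] 0.0401 [[0.5999, 0.1812, 0.0665], [0.6403, 0.1819, 0.0665]] 0.0404
ctr [0.6164 0.0563 0.2465] yaw 91.01
ctr [0.619  0.26   0.0665] yaw 90.96
t 14.75 [0.6166 0.0563 0.2204] [178.68   0.25  90.75] w 0.0634 F [-0.3  0.4 -2.7]
[0.6188, 0.261, 0.12, 90.8] -> [0.2051 0.0025 0.0996] turn -0.001 rows 5.5
```

>>> servo_tool --plan '[[[0.05,0.035,0.001,0,0],[0.05,0.07,0.001,0,0],[0.05,0.11,0.001,0,0],[0.05,0.15,0.002,0.01,0],[0.05,0.185,0.0025,0.03,0],[0.05,0.205,0.0025,0.06,0],[0.05,0.205,0.0025,0.09,0],[0.05,0.205,0.0025,0.117,-0.001],[0.05,0.205,0.0025,0.125,-0.001],[0.05,0.205,0.0025,0.125,-0.001],[0.05,0.205,0.0025,0.125,-0.001],[0.05,0.205,0.0025,0.125,-0.001]]]'

```text
time_s: 15.75
tool_pos: [0.6214, 0.2602, 0.0972]
tool_rot: [178.5, 0.2, 90.7]
force: [0.9, 0.4, -3.1]
grip_width: 0.0634
```

```bash
python3 go.py .619 .2608 .0715 90.85
```

```text
t 15.75 [0.6214 0.2602 0.0972] [1.7847e+02 1.7000e-01 9.0700e+01] w 0.0634 F [ 0.9  0.4 -3.1]
[0.619, 0.2608, 0.0715, 90.85] -> [ 0.0007 -0.003   0.0256] turn -0.003 rows 0.6
```

>>> servo_tool --plan '[[[0.05,0.0007,-0.003,0.003,-0.003],[0.05,0.0007,-0.003,0.008,-0.003],[0.05,0.0007,-0.003,0.012,-0.003],[0.05,0.0007,-0.003,0.016,-0.003],[0.05,0.0007,-0.003,0.02,-0.003],[0.05,0.0007,-0.003,0.023,-0.003],[0.05,0.0007,-0.003,0.025,-0.003],[0.05,0.0007,-0.003,0.0256,-0.003],[0.05,0.0007,-0.003,0.0256,-0.003]]]'

```text
time_s: 16.5
tool_pos: [0.6188, 0.2608, 0.0722]
tool_rot: [178.5, 0.2, 90.9]
force: [-3.1, -1.2, 3.9]
grip_width: 0.0637
```

>>> servo_tool --plan '[[[0.087,0,0,0,0],[0.087,0,0,0,0],[0.087,0,0,0,0],[0.087,0,0,-0.02,0],[0.087,0,0,-0.06,0],[0.087,-0.03,0,-0.1,0],[0.087,-0.07,0,-0.14,0],[0.087,-0.11,0,-0.18,0],[0.087,-0.12,0,-0.19,0],[0.087,-0.12,0,-0.19,0]]]'

```text
time_s: 17.33
tool_pos: [0.6188, 0.1344, 0.269]
tool_rot: [177.9, 0.2, 90.4]
force: [1.7, -0.9, 1.5]
grip_width: 0.0871
```

```bash
python3 look.py w9 .096; python3 fit.py w9 .096
python3 - <<'E'
from h import *
t=dict(np.load("top0.npz"))
X=onplane(t,np.array([[150,300],[245,311],[241,343],[146,333]])/1.5,.024);print(X.round(4),X.mean(0))
E
python3 go.py .44 .17 .24 83 .45 .17 .24 83
```

```text
{'time_s': 17.3333, 'qpos': [-34.9076, 14.2447, 24.2613, 84.4536, -5.2998, 80.5684, -10.2085], 'tool_pos': [0.6188, 0.1344, 0.269], 'tool_rot': [177.9497, 0.1876, 90.4178], 'force': [1.7476, -0.939, 1.4807], 'grip_width': 0.0871}
blue [251.  96.] 2280 z 0.0951 (array([619.7, 242.2]), array([ 62.3, 140.8]), 91.03) plane [619.6 241.8] [ 61.9 139.5] 1.01 bbox [219   0  64 143]
-1 -1 318 0.0952
-1 1 6 0.0945
1 -1 385 0.0953
1 1 8 0.0951
[[0.4782 0.3846 0.024 ]
 [0.4548 0.2062 0.024 ]
 [0.3942 0.2122 0.024 ]
 [0.4156 0.3889 0.024 ]] [0.43572621 0.29795074 0.024     ]
t 17.3833 [0.6188 0.1352 0.2684] [1.7797e+02 1.4000e-01 9.0410e+01] w 0.0872 F [ 1.  -1.4  1.2]
[0.44, 0.17, 0.24, 83.0] -> [ 0.0361 -0.1794  0.022 ] turn 0.129 rows 4.4
[0.45, 0.17, 0.24, 83.0] -> [ 0.036  -0.1694  0.0223] turn 0.129 rows 4.2
```

>>> servo_tool --plan '[[[0.087,0.01,-0.04,0.01,0.02],[0.087,0.02,-0.08,0.01,0.05],[0.087,0.04,-0.12,0.02,0.09],[0.087,0.046,-0.16,0.02,0.129],[0.087,0.046,-0.19,0.02,0.129],[0.087,0.046,-0.194,0.022,0.129],[0.087,0.046,-0.194,0.022,0.129],[0.087,0.046,-0.194,0.022,0.129]]]'

```text
time_s: 18.05
tool_pos: [0.4256, 0.1805, 0.239]
tool_rot: [177.9, -0.1, 83.1]
force: [1.8, -0.0, -0.8]
grip_width: 0.0871
```

```bash
python3 - <<'E'
from h import *
st();c=shot("wrist");np.savez("w10.npz",**c);save(c,"w10.png")
P=cloud(c);z=P[...,2];u,v=np.meshgrid(np.arange(512),np.arange(384))
m=(z>.019)&(z<.028)&(abs(P[...,0]-.437)<.07)&(abs(P[...,1]-.3)<.12)&(v<220)
print(m.sum(),rect(P,m))
E
```

```text
{'time_s': 18.05, 'qpos': [-45.6672, -7.4394, 17.0509, 108.9912, 3.3602, 76.3954, -36.364], 'tool_pos': [0.4256, 0.1805, 0.239], 'tool_rot': [177.9427, -0.1329, 83.098], 'force': [1.8306, -0.0227, -0.8336], 'grip_width': 0.0871}
840 (array([436.7, 274. ]), array([ 64.4, 199. ]), 80.77)
```

View pics/w10.png

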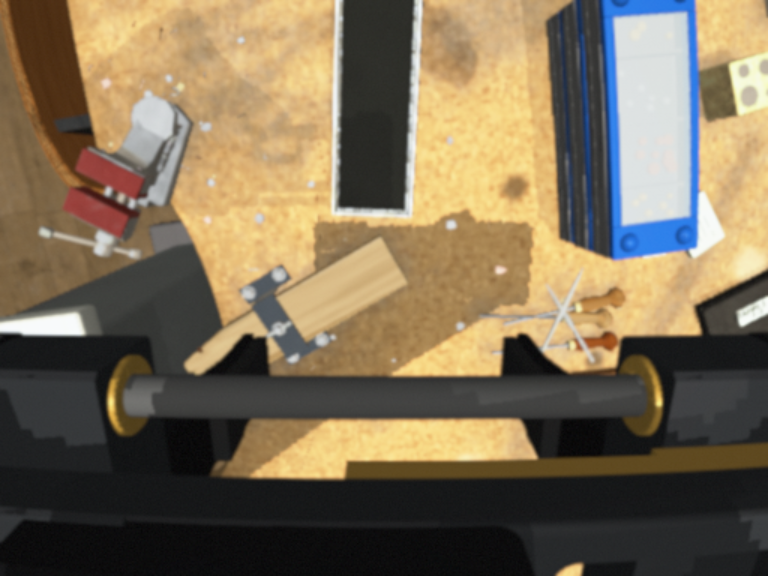

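```bash
python3 - <<'E'
from h import *
c=dict(np.load("w10.npz"))
X=onplane(c,np.array([[332,214.5],[411,215.5],[340,2],[422,2]])/1.5,.024);print(X.round(4))
d1=X[2]-X[0];d2=X[3]-X[1];print(np.degrees(np.arctan2(d1[1],d1[0])),np.degrees(np.arctan2(d2[1],d2[0])),np.linalg.norm(X[1]-X[0]))
a=np.arctan2((d1+d2)[1],(d1+d2)[0]);print("ctr",(X[:2].mean(0)+.09*np.array([np.cos(a),np.sin(a),0])).round(4),np.degrees(a))
P=cloud(c);m=(P[...,2]>.045)&(P[...,0]<.42)&(P[...,1]>.15);Q=P[m]
print(Q.shape, np.nanmax(Q,0) if len(Q) else 0,np.nanmin(Q,0) if len(Q) else 0)
t=dict(np.load("top0.npz"));P=cloud(t);m=(P[...,2]>.05)&(P[...,0]>.2)&(P[...,0]<.6)&(P[...,1]>.1)&(P[...,1]<.45);Q=P[m];print(len(Q),Q.max(0),Q.min(0))
E
python3 go.py .436 .296 .08 83
```

```text
[[0.3958 0.2179 0.024 ]
 [0.4584 0.2092 0.024 ]
 [0.424  0.3722 0.024 ]
 [0.484  0.3655 0.024 ]]
79.67878506261475 80.68935406251617 0.06316895289574397
ctr [0.4425 0.3022 0.024 ] 80.18655292099497
(33762, 3) [0.41999873 0.29251682 0.36046771] [0.17734182 0.17548619 0.04502273]
360 [0.26884381 0.31252789 0.66333716] [0.20005763 0.22208665 0.05000978]
t 18.1 [0.4263 0.1801 0.2392] [ 1.7793e+02 -1.2000e-01  8.3010e+01] w 0.087 F [-0.   1.  -0.4]
[0.436, 0.296, 0.08, 83.0] -> [ 0.1159 -0.0102  0.1592] turn 0.0 rows 4.7
```

```bash
python3 go.py .440 .301 .07 81.5
```

```text
t 18.1 [0.4263 0.1801 0.2392] [ 1.7793e+02 -1.2000e-01  8.3010e+01] w 0.087 F [-0.   1.  -0.4]
[0.44, 0.301, 0.07, 81.5] -> [ 0.1214 -0.0072  0.1693] turn 0.026 rows 5.0
```

>>> servo_tool --plan '[[[0.087,0.035,-0.002,0.01,0],[0.087,0.07,-0.004,0.03,0.01],[0.087,0.1,-0.006,0.06,0.02],[0.087,0.121,-0.007,0.09,0.026],[0.087,0.1214,-0.0072,0.125,0.026],[0.087,0.1214,-0.0072,0.155,0.026],[0.087,0.1214,-0.0072,0.169,0.026],[0.087,0.1214,-0.0072,0.169,0.026],[0.087,0.1214,-0.0072,0.169,0.026]]]'

```text
time_s: 18.85
tool_pos: [0.4408, 0.3004, 0.0692]
tool_rot: [178.0, -0.0, 81.4]
force: [-0.3, 0.4, 1.1]
grip_width: 0.0874
```

```bash
python3 go.py .440 .301 .006 81.5; python3 - <<'E'
from h import *
c=shot("wrist");np.savez("w11.npz",**c);save(c,"w11.png",(130,0,400,250),2.2)
E
```

```text
t 18.85 [0.4408 0.3004 0.0692] [ 1.7799e+02 -5.0000e-02  8.1440e+01] w 0.0874 F [-0.3  0.4  1.1]
[0.44, 0.301, 0.006, 81.5] -> [ 0.0004 -0.0031  0.0631] turn -0.001 rows 1.5
```

View pics/w11.png

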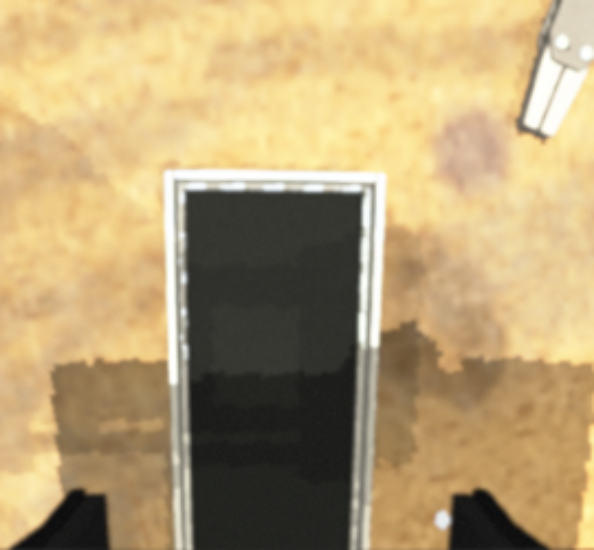

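```bash
python3 - <<'E'
from h import *
c=dict(np.load("w11.npz"))
X=onplane(c,np.array([[163,171],[386,174],[169,383],[378,383]])/2.2+[130,0],.024);print(X.round(4),np.linalg.norm(X[1]-X[0]))
a=np.radians(81.5);print((X[:2].mean(0)-.09*np.array([np.cos(a),np.sin(a),0])).round(4)); m=(X[0]+X[1]-X[2]-X[3]);print(np.degrees(np.arctan2(m[1],m[0])))
E
```

```text
[[0.4238 0.3953 0.024 ]
 [0.4871 0.3851 0.024 ]
 [0.4141 0.3342 0.024 ]
 [0.4776 0.3242 0.024 ]] 0.06417807226424437
[0.4422 0.3012 0.024 ]
81.01508130814896
```

>>> servo_tool --plan '[[[0.087,0.0005,-0.0016,0.03,0.007],[0.087,0.0005,-0.0016,0.05,0.007],[0.087,0.0005,-0.0016,0.06,0.007],[0.087,0.0005,-0.0016,0.063,0.007],[0.087,0.0005,-0.0016,0.063,0.007],[0.05,0.0005,-0.0016,0.063,0.007],[0.05,0.0005,-0.0016,0.063,0.007],[0.05,0.0005,-0.0016,0.063,0.007],[0.05,0.0005,-0.0016,0.063,0.007],[0.05,0.0005,-0.0016,0.063,0.007],[0.05,0.0005,-0.0016,0.063,0.007]]]'

```text
time_s: 19.82
tool_pos: [0.4424, 0.3022, 0.0083]
tool_rot: [177.9, -0.2, 81.1]
force: [-1.3, 0.1, 4.0]
grip_width: 0.0635
```

```bash
python3 go.py .4415 .29 .25 81 .617 .055 .25 90.8
```

```text
t 19.8167 [0.4424 0.3022 0.0083] [177.87  -0.24  81.07] w 0.0635 F [-1.3  0.1  4. ]
[0.4415, 0.29, 0.25, 81.0] -> [-0.0112  0.0099 -0.2416] turn 0.001 rows 5.8
[0.617, 0.055, 0.25, 90.8] -> [-0.2161  0.2197 -0.2346] turn -0.17 rows 9.3
```

>>> servo_tool --plan '[[[0.05,0,0,-0.02,0],[0.05,0,0,-0.05,0],[0.05,0,0.001,-0.09,0],[0.05,0,0.002,-0.13,0],[0.05,-0.02,0.02,-0.16,-0.02],[0.05,-0.045,0.045,-0.19,-0.05],[0.05,-0.075,0.075,-0.21,-0.08],[0.05,-0.105,0.105,-0.22,-0.11],[0.05,-0.135,0.135,-0.23,-0.14],[0.05,-0.165,0.165,-0.234,-0.17],[0.05,-0.195,0.195,-0.2346,-0.17],[0.05,-0.2161,0.2197,-0.2346,-0.17]]]'

```text
time_s: 20.82
tool_pos: [0.6139, 0.0573, 0.2499]
tool_rot: [177.9, 0.1, 90.8]
force: [0.2, 1.0, -3.4]
grip_width: 0.0638
```

>>> servo_tool --plan '[[[0.05,0,0,0,0],[0.05,0,0,0,0],[0.05,0,0,0,0]]]'

```text
time_s: 21.07
tool_pos: [0.6133, 0.0572, 0.2487]
tool_rot: [178.0, 0.1, 90.8]
force: [0.8, 1.3, -3.3]
grip_width: 0.0637
```

```bash
python3 held.py w12 .096
```

```text
tcp [0.6133 0.0572 0.2487] [1.7799e+02 1.3000e-01 9.0750e+01] 0.063661357503166
```

View pics/w12.png

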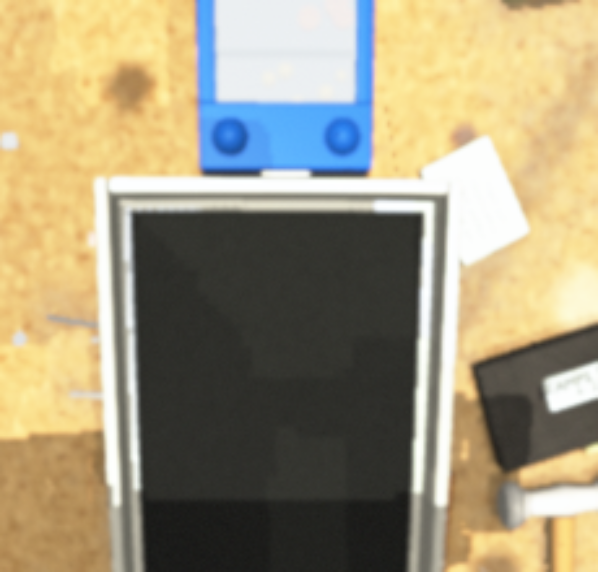

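```bash
python3 - <<'E'
from h import *
c=dict(np.load("w12.npz"));f=lambda X:np.array(X)/2.6+[150,0]
A=onplane(c,f([[96.5,179],[449.5,180]]),.2644);B=onplane(c,f([[230,135],[342,135]]),.0985)
a=np.radians(90.8);n=np.array([np.cos(a),np.sin(a),0])
print(A.round(4),np.linalg.norm(A[1]-A[0]),"held",(A.mean(0)-.09*n).round(4));print(B.round(4),np.linalg.norm(B[1]-B[0]),"stack",(B.mean(0)+.0785*n).round(4))
for X in(A,B): d=X[1]-X[0];print(np.degrees(np.arctan2(d[1],d[0]))+90)
E
python3 go.py .619 .2608 .13 90.8
```

```text
[[0.5815 0.1458 0.2644]
 [0.6419 0.1466 0.2644]] 0.06035801149924426 held [0.6129 0.0562 0.2644]
[[0.6006 0.1813 0.0985]
 [0.641  0.1821 0.0985]] 0.040396255762813284 stack [0.6197 0.2602 0.0985]
90.7554797890601
91.07182009545092
t 21.1167 [0.6131 0.0585 0.2489] [1.7797e+02 9.0000e-02 9.0880e+01] w 0.0639 F [ 0.3  0.1 -2.6]
[0.619, 0.2608, 0.13, 90.8] -> [0.2024 0.0048 0.1188] turn 0.001 rows 5.6
```

```bash
python3 - <<'E'
from h import *
c=dict(np.load("w12.npz"));f=lambda X:np.array(X)/2.6+[150,0]
P=cloud(c)
for uv in [(200,184),(300,184),(400,184),(104,300),(444,300),(200,260),(300,260),(400,260)]:
    u,v=np.round(f(uv)).astype(int);print(uv,np.round(P[v-1:v+2,u-1:u+2].reshape(-1,3).mean(0),4))
for z in(.2644,.260,.257):
    A=onplane(c,f([[96.5,179],[449.5,180],[111,490],[444,490]]),z);a=np.radians(90.8);n=np.array([np.cos(a),np.sin(a),0])
    print(z,np.linalg.norm(A[1]-A[0]).round(4),(A[:2].mean(0)-.09*n).round(4))
E
```

```text
(200, 184) [0.599  0.1452 0.2629]
(300, 184) [0.616  0.1454 0.2629]
(400, 184) [0.6336 0.1458 0.2632]
(104, 300) [0.582  0.1258 0.2633]
(444, 300) [0.6425 0.1265 0.2629]
(200, 260) [0.5982 0.1329 0.2499]
(300, 260) [0.617  0.1332 0.2498]
(400, 260) [0.6366 0.1335 0.2496]
0.2644 0.0604 [0.6129 0.0562 0.2644]
0.26 0.0622 [0.6131 0.0568 0.26  ]
0.257 0.0634 [0.6132 0.0572 0.257 ]
```

>>> servo_tool --plan '[[[0.05,0.035,0.001,0,0],[0.05,0.07,0.002,0,0],[0.05,0.11,0.003,0,0],[0.05,0.15,0.004,0.01,0],[0.05,0.185,0.005,0.03,0],[0.05,0.2025,0.005,0.06,0],[0.05,0.2025,0.005,0.09,0],[0.05,0.2025,0.005,0.115,0.001],[0.05,0.2025,0.005,0.12,0.001],[0.05,0.2025,0.005,0.12,0.001],[0.05,0.2025,0.005,0.12,0.001]]]'

```text
time_s: 22.03
tool_pos: [0.6193, 0.2618, 0.13]
tool_rot: [177.9, 0.0, 90.9]
force: [0.6, -0.1, -2.1]
grip_width: 0.0638
```

```bash
python3 go.py .6194 .2611 .1038 90.9
```

```text
t 22.0333 [0.6193 0.2618 0.13  ] [1.7792e+02 4.0000e-02 9.0870e+01] w 0.0638 F [ 0.6 -0.1 -2.1]
[0.6194, 0.2611, 0.1038, 90.9] -> [-0.0007 -0.0008  0.0262] turn -0.0 rows 0.6
```

>>> servo_tool --plan '[[[0.05,-0.0007,-0.0008,0.003,0],[0.05,-0.0007,-0.0008,0.008,0],[0.05,-0.0007,-0.0008,0.012,0],[0.05,-0.0007,-0.0008,0.016,0],[0.05,-0.0007,-0.0008,0.02,0],[0.05,-0.0007,-0.0008,0.023,0],[0.05,-0.0007,-0.0008,0.025,0],[0.05,-0.0007,-0.0008,0.0262,0],[0.05,-0.0007,-0.0008,0.0262,0]]]'

```text
time_s: 22.78
tool_pos: [0.6194, 0.261, 0.1038]
tool_rot: [177.9, 0.0, 90.9]
force: [-0.9, -0.6, -1.6]
grip_width: 0.0637
```

>>> servo_tool --plan '[[[0.05,0,0,0.001,0],[0.05,0,0,0.002,0],[0.05,0,0,0.002,0]]]'

```text
time_s: 23.03
tool_pos: [0.6198, 0.2612, 0.103]
tool_rot: [177.9, 0.0, 90.9]
force: [-2.1, -1.8, 4.5]
grip_width: 0.0635
```

>>> servo_tool --plan '[[[0.087,0,0,0,0],[0.087,0,0,0,0],[0.087,0,0,0,0],[0.087,0,0,-0.02,0],[0.087,0,0,-0.06,0],[0.087,-0.03,0,-0.1,0],[0.087,-0.07,0,-0.14,0],[0.087,-0.11,0,-0.17,0],[0.087,-0.13,0,-0.17,0],[0.087,-0.13,0,-0.17,0],[0.087,-0.13,0,-0.17,0]]]'

```text
time_s: 23.95
tool_pos: [0.6172, 0.1262, 0.2756]
tool_rot: [177.6, 0.0, 90.5]
force: [0.1, -0.0, 0.0]
grip_width: 0.087
```

```bash
python3 - <<'E'
from h import *
s=st();c=shot("wrist");np.savez("w13.npz",**c)
P=cloud(c);z=P[...,2];X,Y=P[...,0]-.619,P[...,1]-.2606
for nm,m in (("near rim",(abs(Y+.0885)<.002)&(abs(X)<.027)),("left",(abs(X+.0308)<.0015)&(abs(Y)<.07)),("right",(abs(X-.0308)<.0015)&(abs(Y)<.07)),("floor near",(abs(X)<.02)&(Y>-.08)&(Y<-.04)),("floor far",(abs(X)<.02)&(Y>.02)&(Y<.06))):
    m&=(z>.09)&(z<.14); print(nm,m.sum(),np.percentile(z[m],[10,50,90]).round(4) if m.any() else 0)
m=(z>.114)&(z<.13)&(abs(X)<.06)&(abs(Y)<.12);print(rect(P,m))
c=shot("top");np.savez("top1.npz",**c);P=cloud(c);z=P[...,2]
for nm,(x,y),h in(("pickle",(.434,-.153),.064),("bits",(.519,-.195),.056),("tall",(.5,-.318),.1)):
    m=(np.hypot(P[...,0]-x,P[...,1]-y)<.035)&(abs(z-h)<.008);v,u=np.nonzero(m)
    if len(u)<10: print(nm,"hidden",len(u));continue
    Q=onplane(c,np.c_[u,v],h-.001)[:,:2];print(nm,m.sum(),cv2.minEnclosingCircle((Q*1000).astype(np.float32)),np.median(z[m]))
E
```

```text
{'time_s': 23.95, 'qpos': [-34.7691, 13.4176, 24.7691, 84.7086, -5.215, 80.7454, -9.526], 'tool_pos': [0.6172, 0.1262, 0.2756], 'tool_rot': [177.6093, 0.0065, 90.4515], 'force': [0.0889, -0.0426, 0.0087], 'grip_width': 0.087}
near rim 243 [0.1044 0.1177 0.1191]
left 286 [0.1164 0.1184 0.1195]
right 544 [0.1044 0.1166 0.1189]
floor near 1520 [0.104 0.105 0.106]
floor far 1014 [0.1038 0.1048 0.1059]
(array([619.7, 235.1]), array([ 64.3, 128.7]), 90.86)
pickle 204 ((430.9642639160156, -152.00726318359375), 22.612911224365234) 0.062432190832892975
bits 167 ((517.6064453125, -194.58389282226562), 20.82485580444336) 0.05467468311036172
tall 151 ((498.099853515625, -317.0702819824219), 18.982728958129883) 0.09746334085605768
```

```bash
python3 - <<'E'
from h import *
c=dict(np.load("w4.npz"));print("pickle",onplane(c,np.array([[346,300]])/1.5,.064).round(4),"bits",onplane(c,np.array([[442,362]])/1.5,.056).round(4))
c=dict(np.load("w7.npz"));print("tall",onplane(c,np.array([[199,158]])/1.5,.1).round(4))
E
python3 go.py .4345 -.153 .15 90.5  .4345 -.153 .022 90.5
```

```text
pickle [[ 0.4344 -0.1503  0.064 ]] bits [[ 0.5197 -0.1942  0.056 ]]
tall [[ 0.5034 -0.3188  0.1   ]]
t 24.05 [0.6153 0.132  0.2724] [ 1.7791e+02 -5.0000e-02  9.0880e+01] w 0.0868 F [-1.2  0.   0.6]
[0.4345, -0.153, 0.15, 90.5] -> [-0.2823 -0.1895  0.1153] turn 0.007 rows 8.6
[0.4345, -0.153, 0.022, 90.5] -> [-0.2824 -0.1942  0.2432] turn 0.007 rows 10.1
```

>>> servo_tool --plan '[[[0.087,-0.03,-0.02,0,0],[0.087,-0.064,-0.043,0.005,0],[0.087,-0.098,-0.066,0.01,0],[0.087,-0.132,-0.089,0.02,0],[0.087,-0.166,-0.112,0.03,0],[0.087,-0.2,-0.135,0.04,0.007],[0.087,-0.233,-0.157,0.055,0.007],[0.087,-0.26,-0.175,0.075,0.007],[0.087,-0.2804,-0.189,0.1,0.007],[0.087,-0.2804,-0.1895,0.115,0.007],[0.087,-0.2804,-0.1895,0.115,0.007],[0.087,-0.2804,-0.1895,0.115,0.007]]]'

```text
time_s: 25.05
tool_pos: [0.4344, -0.1492, 0.1494]
tool_rot: [178.1, -0.1, 90.6]
force: [0.8, 0.3, 1.0]
grip_width: 0.0872
```

```bash
python3 go.py .4344 -.151 .021 90.5; python3 - <<'E'
from h import *
c=shot("wrist");np.savez("w14.npz",**c);P=cloud(c);z=P[...,2]
m=(abs(z-.064)<.006)&(np.hypot(P[...,0]-.4344,P[...,1]+.151)<.045);print(m.sum(),cv2.minEnclosingCircle((P[m][:,:2]*1000).astype(np.float32)) if m.sum()>5 else 0)
E
```

```text
t 25.05 [ 0.4344 -0.1492  0.1494] [ 1.7805e+02 -7.0000e-02  9.0640e+01] w 0.0872 F [0.8 0.3 1. ]
[0.4344, -0.151, 0.021, 90.5] -> [-0.002  -0.0044  0.1283] turn 0.002 rows 3.1
2188 ((433.3136901855469, -152.37049865722656), 22.51158905029297)
```

>>> servo_tool --plan '[[[0.087,-0.003,-0.005,0.035,0],[0.087,-0.003,-0.005,0.07,0],[0.087,-0.003,-0.005,0.1,0],[0.087,-0.003,-0.005,0.12,0],[0.087,-0.003,-0.005,0.128,0],[0.087,-0.003,-0.005,0.128,0],[0.03,-0.003,-0.005,0.128,0],[0.03,-0.003,-0.005,0.128,0],[0.03,-0.003,-0.005,0.128,0],[0.03,-0.003,-0.005,0.128,0],[0.03,-0.003,-0.005,0.128,0],[0.03,-0.003,-0.005,0.128,0]]]' --force 25

```text
time_s: 26.1
tool_pos: [0.4354, -0.1522, 0.0229]
tool_rot: [177.9, -0.1, 90.7]
force: [-3.9, -0.7, 1.6]
grip_width: 0.0548
```

```bash
python3 go.py .434 -.152 .22 90.6 .618 .31 .22 90.8
```

```text
t 26.1 [ 0.4354 -0.1522  0.0229] [ 1.7788e+02 -6.0000e-02  9.0670e+01] w 0.0548 F [-3.9 -0.7  1.6]
[0.434, -0.152, 0.22, 90.6] -> [ 0.0004  0.0059 -0.197 ] turn 0.001 rows 4.7
[0.618, 0.31, 0.22, 90.8] -> [ 0.4602  0.1952 -0.1895] turn -0.002 rows 12.8
```

>>> servo_tool --plan '[[[0.03,0,0,0,0],[0.03,0,0,0,0],[0.03,0,0.001,-0.02,0],[0.03,0,0.002,-0.05,0],[0.03,0,0.003,-0.09,0],[0.03,0.01,0.01,-0.125,0],[0.03,0.04,0.025,-0.15,0],[0.03,0.075,0.04,-0.17,0],[0.03,0.11,0.055,-0.185,0],[0.03,0.145,0.07,-0.19,0],[0.03,0.18,0.085,-0.19,0],[0.03,0.2,0.09,-0.19,0]]]'

```text
time_s: 27.1
tool_pos: [0.5173, 0.054, 0.2166]
tool_rot: [177.8, -0.2, 90.9]
force: [-0.7, 0.8, -2.1]
grip_width: 0.0502
```

```bash
python3 go.py .6183 .3186 .19 90.9 .6183 .3186 .131 90.9; python3 - <<'E'
from h import *
c=shot("wrist");save(c,"w15.png");np.savez("w15.npz",**c)
E
```

```text
t 27.1 [0.5173 0.054  0.2166] [ 1.7778e+02 -1.7000e-01  9.0950e+01] w 0.0502 F [-0.7  0.8 -2.1]
[0.6183, 0.3186, 0.19, 90.9] -> [0.2629 0.1042 0.0314] turn 0.001 rows 6.8
[0.6183, 0.3186, 0.131, 90.9] -> [0.2627 0.1019 0.0904] turn 0.001 rows 7.1
```

>>> servo_tool --plan '[[[0.03,0.03,0.012,0,0],[0.03,0.065,0.026,0,0],[0.03,0.1,0.04,0,0],[0.03,0.135,0.054,0,0],[0.03,0.17,0.068,0,0],[0.03,0.205,0.082,0,0],[0.03,0.24,0.096,0.005,0.001],[0.03,0.262,0.104,0.015,0.001],[0.03,0.2623,0.103,0.04,0.001],[0.03,0.2623,0.1025,0.06,0.001],[0.03,0.2623,0.1025,0.065,0.001],[0.03,0.2623,0.1025,0.065,0.001]]]'

```text
time_s: 28.15
tool_pos: [0.615, 0.3208, 0.1529]
tool_rot: [178.1, -0.0, 91.1]
force: [-0.2, -0.3, -1.9]
grip_width: 0.0498
```

```bash
python3 go.py .6183 .318 .1289 90.9
```

```text
t 28.15 [0.615  0.3208 0.1529] [ 1.781e+02 -4.000e-02  9.111e+01] w 0.0498 F [-0.2 -0.3 -1.9]
[0.6183, 0.318, 0.1289, 90.9] -> [-0.0029  0.0025  0.0241] turn 0.004 rows 0.6
```

>>> servo_tool --plan '[[[0.03,-0.0029,0.0025,0.002,0.004],[0.03,-0.0029,0.0025,0.008,0.004],[0.03,-0.0029,0.0025,0.014,0.004],[0.03,-0.0029,0.0025,0.019,0.004],[0.03,-0.0029,0.0025,0.022,0.004],[0.03,-0.0029,0.0025,0.0235,0.004],[0.03,-0.0029,0.0025,0.0245,0.004],[0.03,-0.0029,0.0025,0.0245,0.004]]]'

```text
time_s: 28.82
tool_pos: [0.6183, 0.3181, 0.1284]
tool_rot: [178.1, -0.0, 90.9]
force: [0.1, -1.0, -2.1]
grip_width: 0.0503
```

>>> servo_tool --plan '[[[0.03,0,0,0.001,0],[0.03,0,0,0.002,0],[0.03,0,0,0.003,0],[0.03,0,0,0.003,0]]]'

```text
time_s: 29.15
tool_pos: [0.6188, 0.3186, 0.1267]
tool_rot: [178.0, -0.1, 90.9]
force: [-0.5, -0.3, 4.6]
grip_width: 0.0499
```

>>> servo_tool --plan '[[[0.05,0,0,-0.001,0],[0.07,0,0,-0.001,0],[0.08,0,0,-0.001,0],[0.08,0,0,-0.001,0],[0.08,0,0,-0.03,0],[0.08,0,0,-0.065,0],[0.08,-0.02,0,-0.1,0],[0.08,-0.055,0,-0.1,0],[0.08,-0.095,0,-0.1,0],[0.08,-0.135,-0.01,-0.1,0],[0.08,-0.16,-0.01,-0.1,0],[0.08,-0.16,-0.01,-0.1,0]]]'

```text
time_s: 30.15
tool_pos: [0.6088, 0.1488, 0.2269]
tool_rot: [177.9, 0.1, 90.3]
force: [0.9, -0.8, -0.8]
grip_width: 0.0804
```

```bash
python3 go.py .5195 -.1945 .15 90.6;  python3 - <<'E'
from h import *
c=shot("wrist");save(c,"w16.png");np.savez("w16.npz",**c);P=cloud(c);z=P[...,2]
m=(z>.155)&(z<.18)&(abs(P[...,0]-.619)<.05)&(P[...,1]>.27)&(P[...,1]<.36);print(m.sum(),np.median(z[m]),cv2.minEnclosingCircle((P[m][:,:2]*1000).astype(np.float32)))
E
```

```text
t 30.15 [0.6088 0.1488 0.2269] [1.7795e+02 8.0000e-02 9.0280e+01] w 0.0804 F [ 0.9 -0.8 -0.8]
[0.5195, -0.1945, 0.15, 90.6] -> [-0.3428 -0.0936  0.0741] turn -0.006 rows 8.7
0 nan ((0.0, 0.0), 0.0)
  return _methods._mean(a, axis=axis, dtype=dtype,
  ret = ret.dtype.type(ret / rcount)
```

View pics/w16.png

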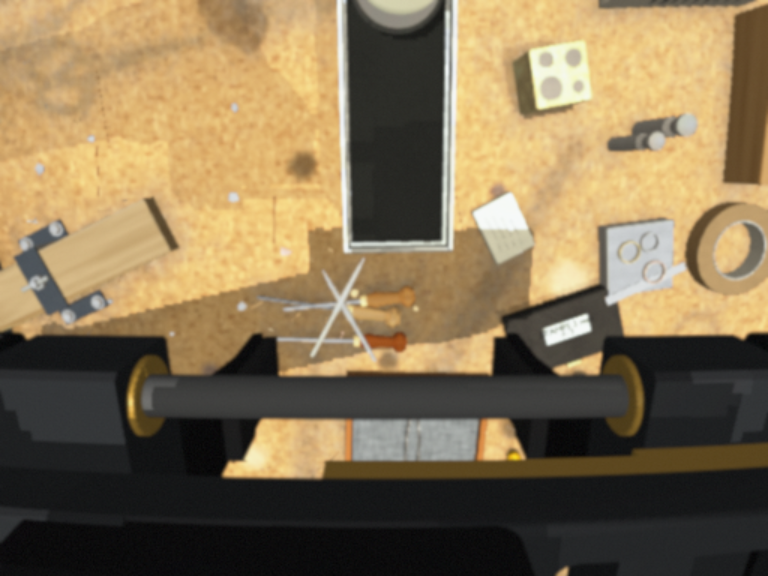

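>>> servo_tool --plan '[[[0.08,-0.035,-0.01,0,0],[0.08,-0.07,-0.02,0,0],[0.08,-0.11,-0.03,0,0],[0.08,-0.15,-0.04,0.01,0],[0.08,-0.19,-0.052,0.02,0],[0.08,-0.23,-0.063,0.03,0],[0.08,-0.27,-0.074,0.04,0],[0.08,-0.305,-0.083,0.055,-0.006],[0.08,-0.335,-0.092,0.07,-0.006],[0.08,-0.343,-0.0936,0.074,-0.006],[0.08,-0.343,-0.0936,0.074,-0.006],[0.08,-0.343,-0.0936,0.074,-0.006]]]'

```text
time_s: 31.2
tool_pos: [0.5215, -0.1889, 0.1489]
tool_rot: [178.0, -0.1, 90.9]
force: [0.4, 1.1, -0.6]
grip_width: 0.0798
```

```bash
python3 go.py .5195 -.1945 .019 90.6; python3 - <<'E'
from h import *
c=shot("wrist");np.savez("w17.npz",**c);P=cloud(c);z=P[...,2]
m=(abs(z-.056)<.006)&(np.hypot(P[...,0]-.5195,P[...,1]+.1945)<.045);print(m.sum(),cv2.minEnclosingCircle((P[m][:,:2]*1000).astype(np.float32)) if m.sum()>5 else 0)
E
```

```text
t 31.2 [ 0.5215 -0.1889  0.1489] [ 1.7796e+02 -1.1000e-01  9.0880e+01] w 0.0798 F [ 0.4  1.1 -0.6]
[0.5195, -0.1945, 0.019, 90.6] -> [-0.0058 -0.0067  0.1297] turn 0.005 rows 3.1
1782 ((520.2682495117188, -194.66781616210938), 20.804643630981445)
```

>>> servo_tool --plan '[[[0.08,-0.006,-0.006,0.035,0],[0.08,-0.006,-0.006,0.07,0],[0.08,-0.006,-0.006,0.1,0],[0.08,-0.006,-0.006,0.12,0],[0.08,-0.006,-0.006,0.129,0],[0.05,-0.006,-0.006,0.1297,0],[0.03,-0.006,-0.006,0.1297,0],[0.03,-0.006,-0.006,0.1297,0],[0.03,-0.006,-0.006,0.1297,0],[0.03,-0.006,-0.006,0.1297,0],[0.03,-0.006,-0.006,0.1297,0],[0.03,-0.006,-0.006,0.1297,0]]]'

```text
time_s: 32.25
tool_pos: [0.521, -0.1939, 0.0203]
tool_rot: [177.9, -0.1, 91.0]
force: [-2.2, 0.2, 5.9]
grip_width: 0.0457
```

>>> servo_tool --plan '[[[0.03,0,0,0,0],[0.03,0,0,0,0],[0.03,0,0,0,0]]]'

```text
time_s: 32.5
tool_pos: [0.5211, -0.194, 0.0204]
tool_rot: [177.9, -0.1, 91.0]
force: [-0.8, -0.7, 0.2]
grip_width: 0.0458
```

```bash
python3 go.py .5195 -.1945 .22 90.6 .6191 .2608 .22 90.8
```

```text
t 32.5 [ 0.5211 -0.194   0.0204] [ 1.7786e+02 -1.2000e-01  9.0980e+01] w 0.0458 F [-0.8 -0.7  0.2]
[0.5195, -0.1945, 0.22, 90.6] -> [-0.      0.0059 -0.1995] turn 0.007 rows 4.8
[0.6191, 0.2608, 0.22, 90.8] -> [ 0.4535  0.1131 -0.1946] turn 0.003 rows 12.1
```

>>> servo_tool --plan '[[[0.03,0,0,-0.02,0],[0.03,0,0.002,-0.05,0],[0.03,0,0.003,-0.09,0],[0.03,0.01,0.008,-0.125,0],[0.03,0.04,0.015,-0.15,0],[0.03,0.075,0.024,-0.17,0],[0.03,0.11,0.033,-0.185,0],[0.03,0.15,0.042,-0.19,0],[0.03,0.19,0.051,-0.195,0],[0.03,0.23,0.06,-0.195,0],[0.03,0.27,0.07,-0.195,0],[0.03,0.29,0.075,-0.195,0]]]'

```text
time_s: 33.5
tool_pos: [0.5836, 0.1041, 0.218]
tool_rot: [177.9, -0.3, 91.4]
force: [-0.6, 1.2, -1.7]
grip_width: 0.0462
```

```bash
python3 go.py .6191 .2608 .19 90.9
```

```text
t 33.5 [0.5836 0.1041 0.218 ] [177.89  -0.3   91.38] w 0.0462 F [-0.6  1.2 -1.7]
[0.6191, 0.2608, 0.19, 90.9] -> [0.1556 0.0382 0.0302] turn 0.008 rows 3.9
```

>>> servo_tool --plan '[[[0.03,0.03,0.008,0,0],[0.03,0.065,0.016,0,0],[0.03,0.1,0.025,0,0],[0.03,0.13,0.033,0,0.008],[0.03,0.15,0.038,0.005,0.008],[0.03,0.1556,0.038,0.02,0.008],[0.03,0.1556,0.0375,0.045,0.008],[0.03,0.1556,0.037,0.058,0.008],[0.03,0.1556,0.037,0.06,0.008],[0.03,0.1556,0.037,0.06,0.008],[0.03,0.1556,0.037,0.06,0.008]]]'

```text
time_s: 34.42
tool_pos: [0.6196, 0.2604, 0.1611]
tool_rot: [177.8, -0.3, 90.9]
force: [0.6, -0.6, -1.3]
grip_width: 0.0463
```

```bash
python3 go.py .6191 .2605 .1255 90.9
```

```text
t 34.4167 [0.6196 0.2604 0.1611] [177.84  -0.33  90.86] w 0.0463 F [ 0.6 -0.6 -1.3]
[0.6191, 0.2605, 0.1255, 90.9] -> [-0.0001 -0.0018  0.0355] turn -0.001 rows 0.9
```

>>> servo_tool --plan '[[[0.03,0,-0.0018,0.006,0],[0.03,0,-0.0018,0.013,0],[0.03,0,-0.0018,0.02,0],[0.03,0,-0.0018,0.025,0],[0.03,0,-0.0018,0.029,0],[0.03,0,-0.0018,0.032,0],[0.03,0,-0.0018,0.034,0],[0.03,0,-0.0018,0.035,0],[0.03,0,-0.0018,0.036,0],[0.03,0,-0.0018,0.0365,0],[0.03,0,-0.0018,0.0365,0]]]'

```text
time_s: 35.33
tool_pos: [0.6193, 0.2607, 0.1248]
tool_rot: [177.8, -0.3, 90.9]
force: [-0.4, 0.3, -0.3]
grip_width: 0.0457
```

>>> servo_tool --plan '[[[0.03,0,0,0.001,0],[0.05,0,0,0.001,0],[0.07,0,0,0,0],[0.08,0,0,0,0],[0.08,0,0,0,0],[0.08,0,0,-0.03,0],[0.08,0,0,-0.065,0],[0.08,-0.02,0,-0.1,0],[0.08,-0.06,-0.01,-0.1,0],[0.08,-0.1,-0.02,-0.1,0],[0.08,-0.12,-0.02,-0.1,0],[0.08,-0.12,-0.02,-0.1,0]]]'

```text
time_s: 36.33
tool_pos: [0.598, 0.1319, 0.2245]
tool_rot: [177.7, -0.2, 90.3]
force: [0.5, -0.8, -0.4]
grip_width: 0.0804
```

```bash
python3 go.py .501 -.319 .2 90.6;  python3 - <<'E'
from h import *
c=shot("wrist");save(c,"w18.png");np.savez("w18.npz",**c);P=cloud(c);z=P[...,2]
m=(z>.152)&(z<.18)&(abs(P[...,0]-.619)<.05)&(P[...,1]>.2)&(P[...,1]<.36);print(m.sum(),np.percentile(z[m],[10,50,90]),rect(P,m))
E
```

```text
t 36.3333 [0.598  0.1319 0.2245] [177.7   -0.22  90.32] w 0.0804 F [ 0.5 -0.8 -0.4]
[0.501, -0.319, 0.2, 90.6] -> [-0.4504 -0.1004  0.0187] turn -0.005 rows 11.1
2942 [0.15883274 0.16008    0.1610743 ] (array([619.8, 257.5]), array([38.1, 40.6]), 0.58)
```

View pics/w18.png

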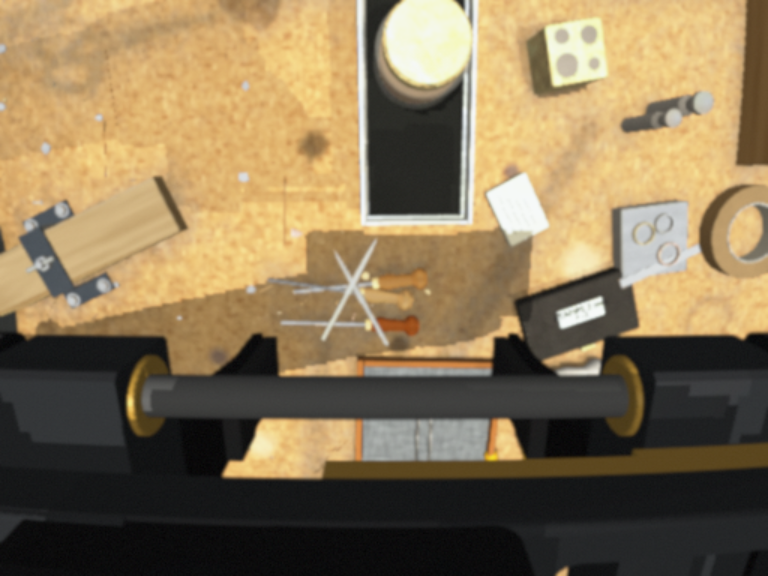

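>>> servo_tool --plan '[[[0.08,-0.035,-0.008,0,0],[0.08,-0.075,-0.017,0,0],[0.08,-0.115,-0.026,0,0],[0.08,-0.155,-0.035,0,0],[0.08,-0.195,-0.044,0.005,0],[0.08,-0.235,-0.053,0.01,0],[0.08,-0.275,-0.062,0.015,0],[0.08,-0.315,-0.07,0.018,0],[0.08,-0.355,-0.079,0.018,-0.005],[0.08,-0.395,-0.088,0.018,-0.005],[0.08,-0.43,-0.096,0.018,-0.005],[0.08,-0.45,-0.1004,0.018,-0.005]]]'

```text
time_s: 37.38
tool_pos: [0.5014, -0.3186, 0.1996]
tool_rot: [177.7, -0.2, 90.6]
force: [-0.5, -0.2, 1.0]
grip_width: 0.0796
```

>>> servo_tool --plan '[[[0.08,0,0,0,0],[0.08,0,0,0,0],[0.08,0,0,0,0]]]'

```text
time_s: 37.63
tool_pos: [0.5028, -0.3166, 0.1993]
tool_rot: [177.7, -0.3, 90.8]
force: [0.5, 0.3, 0.0]
grip_width: 0.0798
```

```bash
python3 go.py .5025 -.319 .035 90.6; python3 - <<'E'
from h import *
c=shot("wrist");np.savez("w19.npz",**c);P=cloud(c);z=P[...,2]
m=(abs(z-.099)<.006)&(np.hypot(P[...,0]-.5025,P[...,1]+.319)<.045);print(m.sum(),cv2.minEnclosingCircle((P[m][:,:2]*1000).astype(np.float32)) if m.sum()>5 else 0)
E
```

```text
t 37.6333 [ 0.5028 -0.3166  0.1993] [177.72  -0.27  90.78] w 0.0798 F [0.5 0.3 0. ]
[0.5025, -0.319, 0.035, 90.6] -> [-0.0032 -0.0069  0.1642] turn 0.003 rows 3.9
1437 ((500.51519775390625, -318.8375244140625), 19.151264190673828)
```

>>> servo_tool --plan '[[[0.08,-0.003,-0.004,0.03,0.003],[0.08,-0.003,-0.006,0.065,0.003],[0.08,-0.003,-0.007,0.1,0.003],[0.08,-0.003,-0.0075,0.13,0.003],[0.08,-0.003,-0.0075,0.15,0.003],[0.08,-0.003,-0.0075,0.158,0.003],[0.05,-0.003,-0.0075,0.1592,0.003],[0.03,-0.003,-0.0075,0.1592,0.003],[0.03,-0.003,-0.0075,0.1592,0.003],[0.03,-0.003,-0.0075,0.1592,0.003],[0.03,-0.003,-0.0075,0.1592,0.003],[0.03,-0.003,-0.0075,0.1592,0.003]]]'

```text
time_s: 38.68
tool_pos: [0.5023, -0.3186, 0.0411]
tool_rot: [177.6, -0.3, 90.7]
force: [-2.1, 0.5, 0.4]
grip_width: 0.0478
```

>>> servo_tool --plan '[[[0.03,0,0,0,0],[0.03,0,0,0,0],[0.03,0,0,0,0]]]'

```text
time_s: 38.93
tool_pos: [0.5024, -0.3185, 0.0411]
tool_rot: [177.6, -0.3, 90.7]
force: [-0.1, -0.3, 0.3]
grip_width: 0.0431
```

```bash
python3 go.py .501 -.319 .22 90.6 .6199 .2026 .24 90.8
```

```text
t 38.9333 [ 0.5024 -0.3185  0.0411] [177.62  -0.27  90.68] w 0.0431 F [-0.1 -0.3  0.3]
[0.501, -0.319, 0.22, 90.6] -> [ 0.0003  0.006  -0.1788] turn 0.001 rows 4.3
[0.6199, 0.2026, 0.24, 90.8] -> [ 0.5206  0.1317 -0.1911] turn -0.002 rows 13.7
```

>>> servo_tool --plan '[[[0.03,0,0,-0.02,0],[0.03,0,0.002,-0.05,0],[0.03,0,0.003,-0.09,0],[0.03,0.01,0.008,-0.125,0],[0.03,0.035,0.015,-0.155,0],[0.03,0.07,0.024,-0.175,0],[0.03,0.11,0.033,-0.185,0],[0.03,0.15,0.042,-0.19,0],[0.03,0.19,0.051,-0.191,0],[0.03,0.23,0.06,-0.191,0],[0.03,0.27,0.07,-0.191,0],[0.03,0.3,0.078,-0.191,0]]]'

```text
time_s: 39.93
tool_pos: [0.569, -0.0139, 0.2365]
tool_rot: [177.6, -0.4, 90.9]
force: [0.3, 1.3, -1.8]
grip_width: 0.0435
```

```bash
python3 go.py .6199 .2026 .22 90.9
```

```text
t 39.9333 [ 0.569  -0.0139  0.2365] [177.62  -0.39  90.88] w 0.0435 F [ 0.3  1.3 -1.8]
[0.6199, 0.2026, 0.22, 90.9] -> [0.2155 0.0535 0.0202] turn -0.0 rows 5.3
```

>>> servo_tool --plan '[[[0.03,0.035,0.009,0,0],[0.03,0.075,0.018,0,0],[0.03,0.115,0.028,0,0],[0.03,0.15,0.037,0,0],[0.03,0.18,0.045,0,0],[0.03,0.205,0.051,0.003,0],[0.03,0.2153,0.054,0.015,0],[0.03,0.2153,0.0533,0.035,0],[0.03,0.2153,0.0525,0.05,0],[0.03,0.2153,0.052,0.053,0],[0.03,0.2153,0.052,0.053,0],[0.03,0.2153,0.052,0.053,0]]]'

```text
time_s: 40.93
tool_pos: [0.62, 0.2015, 0.1873]
tool_rot: [177.6, -0.4, 90.8]
force: [0.6, 0.3, -1.7]
grip_width: 0.0435
```

```bash
python3 go.py .6199 .2028 .1462 90.9
```

```text
t 40.9333 [0.62   0.2015 0.1873] [177.61  -0.37  90.8 ] w 0.0435 F [ 0.6  0.3 -1.7]
[0.6199, 0.2028, 0.1462, 90.9] -> [ 0.001  -0.0018  0.0411] turn -0.002 rows 1.0
```

>>> servo_tool --plan '[[[0.03,0.001,-0.0018,0.008,0],[0.03,0.001,-0.0018,0.016,0],[0.03,0.001,-0.0018,0.023,0],[0.03,0.001,-0.0018,0.029,0],[0.03,0.001,-0.0018,0.034,0],[0.03,0.001,-0.0018,0.037,0],[0.03,0.001,-0.0018,0.039,0],[0.03,0.001,-0.0018,0.0405,0],[0.03,0.001,-0.0018,0.0415,0],[0.03,0.001,-0.0018,0.042,0],[0.03,0.001,-0.0018,0.042,0]]]'

```text
time_s: 41.85
tool_pos: [0.6201, 0.2028, 0.1455]
tool_rot: [177.6, -0.4, 90.8]
force: [-0.7, 0.1, -2.0]
grip_width: 0.0434
```

>>> servo_tool --plan '[[[0.03,0,0,0.001,0],[0.03,0,0,0.0015,0],[0.03,0,0,0.002,0],[0.03,0,0,0.002,0]]]'

```text
time_s: 42.18
tool_pos: [0.6206, 0.2032, 0.1446]
tool_rot: [177.5, -0.4, 90.8]
force: [-1.3, 1.0, 4.0]
grip_width: 0.0435
```

>>> servo_tool --plan '[[[0.046,0,0,-0.001,0],[0.05,0,0,-0.001,0],[0.06,0,0,-0.001,0],[0.08,0,0,-0.001,0],[0.08,0,0,-0.001,0],[0.08,0,0.001,-0.03,0],[0.08,0,0.003,-0.065,0],[0.08,0,0.004,-0.1,0],[0.08,-0.035,0,-0.12,0],[0.08,-0.075,0,-0.12,0],[0.08,-0.115,0,-0.12,0],[0.08,-0.15,0,-0.12,0]]]'

```text
time_s: 43.18
tool_pos: [0.6176, 0.0494, 0.2642]
tool_rot: [177.4, -0.4, 90.8]
force: [-0.1, -0.4, -0.0]
grip_width: 0.0799
```

```bash
python3 - <<'E'
from h import *
st();c=shot("wrist");s=shot("scene");t=shot("top")
P=cloud(c);z=P[...,2]
for nm,(x,y),h in(("pickle",(.6183,.3185),.17),("bits",(.6191,.2606),.162),("tall",(.62,.203),.206)):
  for cn,cc in(("wrist",c),("top",t),("scene",s)):
    P=cloud(cc);z=P[...,2];m=(abs(z-h)<.007)&(np.hypot(P[...,0]-x,P[...,1]-y)<.035)
    if m.sum()>8: print(nm,cn,m.sum(),np.percentile(z[m],[10,50,90]).round(4),cv2.minEnclosingCircle((P[m][:,:2]*1000).astype(np.float32)))
im=np.vstack([cv2.resize(s["image"][110:300,120:390],(780,549))])
cv2.imwrite("pics/fin.png",im[:,:,::-1])
t2=cv2.resize(t["image"],None,fx=1.5,fy=1.5);cv2.imwrite("pics/fint.png",t2[:,:,::-1])
E
```

```text
{'time_s': 43.1833, 'qpos': [-29.9511, 12.1916, 27.2073, 87.6019, -5.9369, 78.972, -1.6338], 'tool_pos': [0.6176, 0.0494, 0.2642], 'tool_rot': [177.4214, -0.4052, 90.7657], 'force': [-0.1271, -0.3812, -0.0218], 'grip_width': 0.0799}
pickle top 218 [0.1641 0.1669 0.1702] ((617.0326538085938, 317.39703369140625), 23.190969467163086)
pickle scene 61 [0.1639 0.1661 0.168 ] ((616.0960083007812, 314.53631591796875), 23.946813583374023)
bits top 180 [0.156  0.1588 0.1616] ((616.9117431640625, 260.5639343261719), 20.997112274169922)
bits scene 51 [0.1561 0.158  0.1615] ((614.4700317382812, 265.7809143066406), 29.798582077026367)
tall wrist 557 [0.2008 0.2024 0.2036] ((620.580078125, 193.53102111816406), 16.360864639282227)
tall top 153 [0.1995 0.2013 0.2041] ((618.0391235351562, 203.1815185546875), 19.832721710205078)
tall scene 49 [0.1994 0.2005 0.2027] ((615.3780517578125, 199.31101989746094), 20.09359359741211)
```

View pics/fin.png

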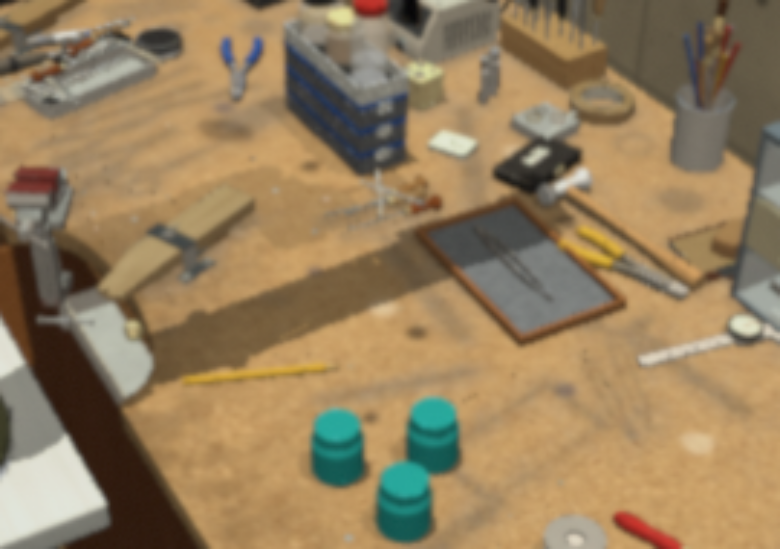

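```bash
python3 -c "
from cell import env
print(env.sign_off())"
```

```text
the job is handed in; nothing more can be done
None
```

The storage tower is built and handed in at about 43 s of the 208 s allowed; no verdict was reported.

- **Tweezers:** They were the only thing on the base box's lid. They now lie flat in the felt tray.
- **Stack:** Both loose boxes and then the white tray are on the base box. After each placing I measured the lids level at 63.6 mm and 95.2 mm (64 and 96 mm when fully seated). The tray floor read 105 mm (106 mm when seated). A part resting on the lugs would read about 5 mm high, so all three are down over them.
- **Jars:** The black-, gold- and red-lidded jars stand upright in the white tray, in a row about 58 mm apart. There was no flux bottle on the bench.
- **Left alone:** I did not touch the turquoise jars, the spool or the other things on the bench, and in the last picture the turquoise jars and the spool are still on the bench.

**Checks that disagreed:**
- In the last look the overhead and side cameras put the jar tops 3 to 6 mm below nominal. The overhead camera also read the same jars 1 to 3 mm low on the bench. I take this as calibration, but did not confirm it.
- The held tray's width first measured 60 mm instead of 64 mm, but the depth reading showed it had not slipped.
- The tool drifted to a tilt of about 2.5° over the run, with no visible effect on the placings.

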